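Make up a gift tin of jars and put the spreader in its sleeve

TASK

Make up the gift order: lift the lid off the tin and lay it right way up on the white board, stand all the little jars upright in the tin, then put the lid back on so that it sits flush all round. The bamboo spreader goes with the order: draw it out of the steel rack by its blade, turn it end for end by setting it down and regripping it by the handle, and lay it in the wooden sleeve blade first, fully home, handle towards the robot. Leave the other things on the bench where they are.

Things in the scene. Friction and masses are not known exactly. Their poses are not given: they have to be found in the camera images.
- tin: Pale oblong packing tin, black inside, fixed to the bench. Outside 190 (its x) x 136 (its y) x 53 mm high, walls and floor 3 mm thick, inside 184 x 130 x 50 mm. Origin at the centre of its underside, z up. It starts closed by the lid. Four jars fit upright, two by two (e.g. centres at x = +-42, y = +-30 mm of the tin).
- lid: Loose pale lid, 206 (x) x 152 (y) mm, 220 g: 3 mm plate with 10 mm deep skirt that goes over the tin's rim with 5 mm play all round. Origin at the centre of its lower (skirt) edge, z up. Steel bar handle on top, 90 mm along its x, 12 mm wide, 10 mm thick, middle 39 mm above the origin, on two end posts, 21 mm clear below. Seated flush, its origin is 43 mm above the tin's; either way round.
- board: Thin flat white plastic board fixed on the bench, 240 (x) x 175 (y) x 3 mm, empty at the start. Origin at the centre of its underside.
- rack: Steel rack fixed on the bench, open to its -x (the robot). Origin: centre of underside. Slab 190 x 64 x 8 mm; 7 mm side walls and a flat roof (top at z = 40) form a tunnel 50 mm wide, 28 mm high inside, from x = 0 to a closed back (inner face x = +91). The spreader starts with its handle in here, blade out towards the robot: take it by the blade and draw it straight out along the rack's -x, about 90 mm, before lifting.
- sleeve: Wooden sleeve fixed on the bench, empty, open to its -x (the robot). Origin: centre of underside. Slab 190 x 64 x 8 mm; 7 mm side walls and a flat roof (top at z = 40) form a tunnel 50 mm wide, 28 mm high inside, from x = +20 to a closed back (inner face x = +91); in front the slab is open above. The spreader belongs here, flat on the slab, blade in the tunnel, its tip within 10 mm of the back.
- spreader: Bamboo spreader, 160 mm long along its x, flat underside, 50 g. Handle from x = -80 to +15 mm, 22 mm wide (y), 18 mm thick; flat blade from x = +15 to +80 mm, 30 mm wide, 8 mm thick. Origin at the middle of its length on the underside; +x points to the blade tip, z up.
- spreader_tip (a point): End of the spreader's blade (x = +80 mm, 4 mm above its underside).
- spreader_handle (a point): Where to hold the spreader's handle (x = -45 mm, 9 mm above its underside).
- jar_a: Small closed round jar, 46 mm across, 42 mm high, orange with a white cap, about 110 g. Origin at the centre of its underside. Two to four of the four alike jars are present.
- jar_b: Small closed round jar, 46 mm across, 42 mm high, orange with a white cap, about 110 g. Origin at the centre of its underside. Two to four of the four alike jars are present.
- jar_c: Small closed round jar, 46 mm across, 42 mm high, orange with a white cap, about 110 g. Origin at the centre of its underside. Two to four of the four alike jars are present.
- jar_d: Small closed round jar, 46 mm across, 42 mm high, orange with a white cap, about 110 g. Origin at the centre of its underside. Two to four of the four alike jars are present.
- tape: Clear roll of tape lying flat, 70 mm across, 24 mm high; a bystander, to be left alone. Origin at the centre of its underside.
- stamp: Hand stamp with wooden knob, 40 mm square, 63 mm high; a bystander, to be left alone. Origin at the centre of its underside.
- clicker: Steel tally clicker, 50 x 45 x 25 mm; a bystander, to be left alone. Origin at the centre of its underside.
- bandcup: White cup, 64 mm across, 50 mm high; a bystander, to be left alone. Origin at the centre of its underside.
- inkpad: Black ink pad, 80 x 55 x 18 mm; a bystander, to be left alone. Origin at the centre of its underside.
- smalltin: Small closed pale tin, 100 x 70 x 35 mm, without handle; a bystander, to be left alone. Origin at the centre of its underside.
Things that resemble listed ones, but are neither listed nor needed, are in the scene too. What is shaped like the jar_c but green or yellow is not meant. Of the things that look like the spreader, the larger one is meant.

How it is judged:
By the outcome, as a careful person would: the job done as asked, in the order asked, and still so for the second after the job is handed in, with the robot touching nothing.
Of jar_a, jar_b, jar_c, jar_d only 2 to 4 are there at a start; the rules pass over those that are not, and their reading is None.
At some moment in a run one of jar_a, jar_b, jar_c, jar_d may be knocked a few centimetres aside while the robot is not near it.
It also fails if it takes over 210 s, if anything falls off the work surface, if the arm or the gripper's body presses on something with over 40 N, if the wrist force passes 120 N, or if a joint passes its speed limit or range.

ROBOT

A 6-joint arm with a two-finger parallel gripper is mounted at the origin on the work surface. World frame = base frame: x ahead of the robot, y to its left, z up, the work surface at z = 0. Lengths are in mm, angles in rad, forces in N, time in s.
With the tool pointing down it reaches from about 375 to 925 mm from the base axis. Payload 5.7 kg.
Tool frame: the origin (TCP) lies midway between the tips of the shut fingers; the grasp point (between the pads) lies r.pinch_z behind it (r.pinch_z is the distance from the TCP to the grasp point, in mm); z points along the fingers, y is the line along which they close (so a half turn about z gives the same grasp; the last joint's range is limited). The gripper opens to 88 mm and grips with 3 to 60 N. Pads are 20 mm wide; open, the fingers measure 115 mm over their backs; the gripper's body (75 mm by 178 mm) begins 61 mm behind the grasp point.
Start: joints at [-1.291, 0.359, 1.51, -0, 1.272, -0.115], TCP at [230.755, -553.814, 192.423] pointing down, gripper open.
Joint ranges: [-2.97, 2.97], [-1.01, 2.36], [0.21, 2.38], [-0.96, 4.11], [0.2, 2.71], [-2.98, 2.98]. Speed limits (rad/s): [2.39, 2.39, 3.14, 3.14, 3.14, 3.14].

INTERFACE

Orientations are given as a rotation vector (axis times angle).
In Python, from cell import r, eyes gives the robot as it stands. The module is installed in compiled form; this text tells all that it offers.
- The arm moves only by the shell command python3 -m crank 'ROWS'. ROWS is JSON, a list of rows, each a list of 7 numbers: the turn, a rotation vector about the tool's x, y, z in rad, then the shift along the tool's x, y, z in mm, then the opening, from -1 (shut) to 1 (fully open), so that 0 is half open. A call has 1 to 8 rows; each row shifts and turns the commanded pose from where the row before left it, along the tool's axes as they then stand; what a row does not reach is not made up. A row lasts 1/10 s, in which the tool goes at most 50 mm and 8.59 degrees, less where a joint would pass 70% of its speed; a pose out of reach is approached as far as the arm can. A call is refused whole if a number of a shift passes 50 or a number of a turn 0.15, either way. A call with a gripper value outside its range is refused whole. The fingers move at their own pace and stop on an object; the grip force is fixed at half the most. Time passes only in rows, so rows that do not move let the fingers close. It gives the time, the measured TCP pose, the force, the opening and the grip force at its end, in the units of the state.
- r.read_state(): the state, without advancing time (a new reading comes with each control period).
- eyes.grab_frame(name): name is "scene" or "top"; returns a dict with "color" (420x560x3 uint8, blue, green, red), "fx", "fy", "cx", "cy" (pixels), "k1" (the pictures are not rectified: a ray, as slopes to the right and down, at radius r is drawn at 1 + k1 r^2 times it, then the intrinsics apply), "R" (3x3) and "t" (3): a world point X has camera coordinates R X + t. Camera axes: x right, y down, z forward; pixel columns grow to the right and rows downward; lengths in mm; the calibration is good to about 2 mm. A picture is of the moment at which its call begins. There is no depth.
- r.finish_job(): hands the job in; it is judged then, once.
The state is a dict: "t": time; "qpos": joint angles; "joint_velocities": joint speeds; "effort": joint torques, N m; "eef_pos": TCP position; "ee_rot": TCP orientation; "contact_force": force on the tool from outside, world axes, zero at the start; "wrist_torque": the same for the moment, N m; "finger_gap": finger opening in mm; "grip_force": force on a finger pad.
Only numpy, scipy, OpenCV 4.12 (cv2) and the standard library are available. Lean on these libraries where they do the work, as an engineer would, in place of code of your own. Each camera call takes 0.05 s, during which the arm holds its last target. There are 200 camera calls.

## Working session

There is one attempt and no reset: what is moved stays moved. The work goes in short steps, Python scripts to look and compute and a shell command to move; the robot and the scene stay as the last step left them, time stands still between calls to the robot, and variables do not carry over. Pictures are saved under pics/ and viewed, at most 14 in all, crops included, and the job is handed in when it is done.

```bash
mkdir -p pics; ls
python3 - <<'E'
from cell import r,eyes
import cv2
for n in("scene","top"):
    f=eyes.grab_frame(n); cv2.imwrite(f"pics/{n}0.png",f["color"])
    print(n,{k:(v.tolist() if hasattr(v,'tolist') else v) for k,v in f.items() if k!="color"})
print(r.pinch_z,r.read_state())
E
```

```text
pics
scene {'fx': 407.7429849054686, 'fy': 407.7429849054686, 'cx': 276.583906558939, 'cy': 211.2983287845063, 'k1': -0.000947369423628619, 'R': [[0.4612208163203651, 0.8872477158222402, -0.008176145852016451], [0.6986638041083598, -0.3688379821101845, -0.6130476586544658], [-0.5469408079688436, 0.2770379644039865, -0.7900036195216349]], 't': [-175.18173375590462, -346.9674140701725, 1374.837757661379]}
top {'fx': 411.0416584139752, 'fy': 411.0416584139752, 'cx': 284.3092271297131, 'cy': 202.68920351650291, 'k1': -0.025275365434348815, 'R': [[0.13631913500857332, -0.9906614394366602, 0.0026468554547950914], [-0.9690954338114851, -0.1339051071694562, -0.2071797828931825], [0.20559944940647135, 0.025677513260061707, -0.9782993057937511]], 't': [-134.76968251330078, 526.3733453423656, 933.7943852082788]}
18.700000000000003 {'t': 0.1, 'qpos': array([-1.29110930e+00,  3.59423708e-01,  1.51132948e+00,  8.02966189e-06,
        1.27252501e+00, -1.15081063e-01]), 'joint_velocities': array([ 0.00065266, -0.001248  , -0.00157035,  0.00207878,  0.00179826,
        0.00068636]), 'effort': array([-2.84277382e-05, -5.16357994e+01, -2.71406651e+01,  6.77168998e-02,
        2.76113162e-02, -2.72601670e-05]), 'eef_pos': array([ 230.57169841, -553.18339549,  191.69722458]), 'ee_rot': array([-3.07894503e+00, -6.15748341e-01,  2.05540292e-04]), 'contact_force': array([ 0.02831983, -0.67927893, -0.37408125]), 'wrist_torque': array([0.07624515, 0.01830097, 0.03937552]), 'grip_force': 0.0, 'finger_gap': 87.65779170945294}
```

View pics/top0.png

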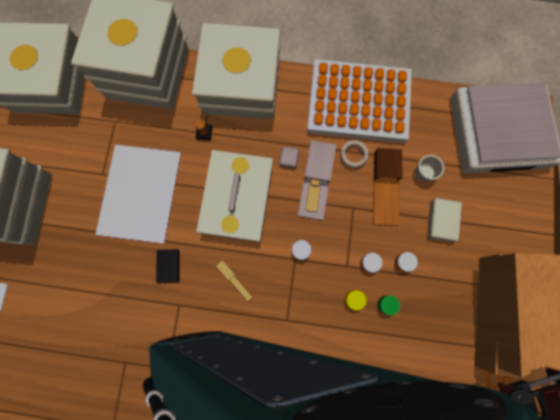

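View pics/scene0.png

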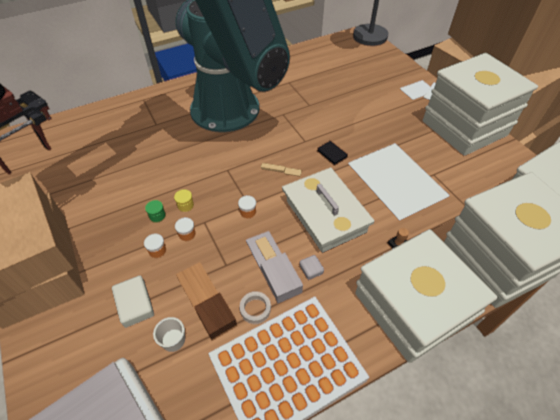

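The top view shows the closed tin at (235,197), the board at (139,195), the rack at (318,180) with a blade at (313,195), and the sleeve at (387,190). There are three white-capped jars at (301,250), (373,262) and (407,262).

Things that could be confused:
- **Spreader:** the one in the rack at (313,195), or the loose one at (235,281).
- **Jars:** the white caps, or the yellow (356,300) and green (389,305) decoys.
- **Tin:** the one with a handle at (235,197), the small tin at (446,220), or the stacks.

I'll check these choices in one close crop.

```bash
cat > h.py <<'E'
import numpy as np, cv2
from cell import r, eyes
from scipy.spatial.transform import Rotation as Ro
def K(f): return np.array([[f["fx"],0,f["cx"]],[0,f["fy"],f["cy"]],[0,0,1.]])
def proj(f,P):
    return cv2.projectPoints(np.atleast_2d(np.array(P,float)),cv2.Rodrigues(np.array(f["R"]))[0],np.array(f["t"],float),K(f),np.array([f["k1"],0,0,0]))[0][:,0]
def px(f,uv,z):
    p=cv2.undistortPoints(np.array(uv,float).reshape(-1,1,2),K(f),np.array([f["k1"],0,0,0]))[:,0]
    d=np.c_[p,np.ones(len(p))]@np.array(f["R"]); c=-np.array(f["R"]).T@np.array(f["t"])
    return (c+d*((z-c[2])/d[:,2])[:,None])[:,:2]
def crop(n,x0,y0,x1,y1,s,name):
    f=eyes.grab_frame(n); cv2.imwrite(f"pics/{name}.png",cv2.resize(f["color"][y0:y1,x0:x1],None,fx=s,fy=s,interpolation=cv2.INTER_CUBIC)); return f
def st():
    s=r.read_state(); R=Ro.from_rotvec(s["ee_rot"]).as_matrix()
    print("t%.1f"%s["t"],"tcp",s["eef_pos"].round(1),"yaw(tool y)%.1f"%np.degrees(np.arctan2(R[1,1],R[0,1])),"tilt%.1f"%np.degrees(np.arccos(-R[2,2])),"F",s["contact_force"].round(1),"gap%.1f g%.1f"%(s["finger_gap"],s["grip_force"]),"q6 %.2f"%s["qpos"][5]); return s,R
E
python3 - <<'E'
from h import *
crop("top",90,135,430,315,2.35,"c1"); crop("scene",140,120,460,340,2.5,"c2")
E
```

```text
(no output)
```

View pics/c1.png

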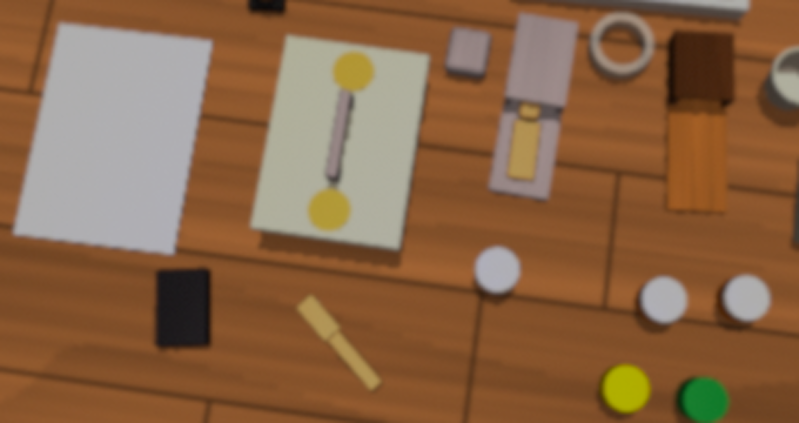

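View pics/c2.png

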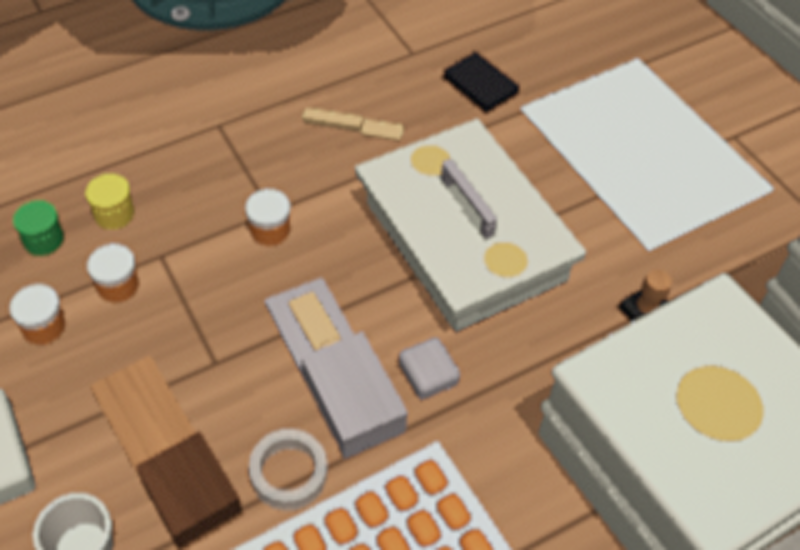

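Run:
```python
from h import *
np.set_printoptions(precision=1,suppress=True)
T=eyes.grab_frame("top");S=eyes.grab_frame("scene")
ct=lambda a:np.array(a,float)/2.35+[90,135]
cs=lambda a:np.array(a,float)/2.5+[140,120]
def rep(n,p):
    print(n,p.tolist() if 0 else p.round(1).tolist(),"mean",p.mean(0))
ang=lambda v:np.degrees(np.arctan2(v[1],v[0]))
def quad(n,q):
    # order: far-left, far-right, near-right, near-left
    print(n,"c",q.mean(0),"sizes",np.linalg.norm(q-np.roll(q,-1,0),axis=1),"x-dir",ang(q[0]-q[3]),ang(q[1]-q[2]),"y->",ang(q[0]-q[1])-90,ang(q[3]-q[2])-90)
quad("lid T",px(T,ct([(286,36),(430,54),(401,250),(250,228)]),56))
quad("lid S",px(S,cs([(584,253),(457,314),(356,170),(478,120)]),56))
quad("board T",px(T,ct([(60,23),(212,40),(175,254),(13,235)]),3))
quad("board S",px(S,cs([(772,186),(650,249),(522,109),(642,60)]),3))
h=px(T,ct([(347,88),(333,180)]),87);rep("handle T",h);print(ang(h[0]-h[1]))
h=px(S,cs([(489,222),(447,163)]),87);rep("handle S",h);print(ang(h[0]-h[1]))
rep("rack front T",px(T,ct([(489,191),(548,200)]),8));rep("rack roof T",px(T,ct([(519,12),(578,22),(565,106),(506,97)]),40))
rep("rack front S",px(S,cs([(323,279),(265,300)]),8));rep("rack roof S",px(S,cs([(406,408),(344,440),(301,363),(357,334)]),40))
rep("sleeve front T",px(T,ct([(667,209),(727,212)]),8));rep("sl roof T",px(T,ct([(671,30),(733,32),(729,104),(667,101)]),40))
rep("sleeve front S",px(S,cs([(151,357),(92,386)]),8));rep("sl roof S",px(S,cs([(241,502),(179,544),(138,466),(199,435)]),40))
rep("blade tip T",px(T,ct([(508,178),(534,181)]),16));rep("blade neck T",px(T,ct([(515,120),(540,121)]),16))
rep("blade tip S",px(S,cs([(312,292),(289,301)]),16));rep("neck S",px(S,cs([(340,340),(318,348)]),16))
rep("jars T",px(T,ct([(497,268),(663,299),(746,297)]),42));rep("jars S",px(S,cs([(268,207),(111,263),(36,304)]),42))
rep("decoyspr T",px(T,ct([(308,302),(374,384)]),14))
rep("others T: inkpad,stamp,clicker",px(T,ct([(183,308),(268,5),(467,50)]),20))
st()
```

```text
lid T c [543.5  57.9] sizes [153.  207.7 154.2 205.5] x-dir -0.23755889035030608 0.10864253925285082 y-> 0.4008926427414252 -0.40619672902029436
lid S c [549.4  57.9] sizes [149.  204.9 153.2 203.7] x-dir -1.2225704401156565 -0.04576767410470116 y-> 1.087006783633683 0.6003528492274484
board T c [526.  311.3] sizes [172.6 239.3 175.9 240. ] x-dir 0.6441648569301704 1.4150641999829372 y-> 1.1283501416716604 1.333816054927155
board S c [530.8 313. ] sizes [174.  236.1 177.4 230.5] x-dir 0.26878614410579843 1.1120680625765214 y-> 2.2324729693607566 0.38849910335471805
handle T [[590.5, 56.8], [495.6, 55.4]] mean [543.1  56.1]
0.8266270102730467
handle S [[592.2, 53.0], [507.1, 56.5]] mean [549.7  54.8]
-2.345655485068553
rack front T [[520.0, -99.3], [519.0, -162.8]] mean [ 519.5 -131.1]
rack roof T [[712.5, -105.6], [709.9, -169.8], [615.3, -166.5], [616.5, -103.7]] mean [ 663.5 -136.4]
rack front S [[527.0, -97.9], [522.7, -161.9]] mean [ 524.8 -129.9]
rack roof S [[709.9, -105.1], [711.8, -169.7], [623.3, -169.0], [619.6, -107.6]] mean [ 666.2 -137.8]
sleeve front T [[526.6, -289.6],
[... 295 characters left out ...]
 687.7 -308.2]
blade tip T [[535.2, -117.4], [535.8, -145.1]] mean [ 535.5 -131.3]
blade neck T [[599.2, -116.9], [601.8, -143.7]] mean [ 600.5 -130.3]
blade tip S [[541.2, -117.4], [540.2, -142.8]] mean [ 540.7 -130.1]
neck S [[604.8, -118.4], [602.9, -141.6]] mean [ 603.9 -130. ]
jars T [[436.4, -117.2], [428.1, -287.3], [441.5, -370.5]] mean [ 435.3 -258.3]
jars S [[439.6, -117.5], [431.5, -287.9], [444.3, -369.6]] mean [ 438.5 -258.3]
decoyspr T [[377.5, 71.4], [305.0, -9.1]] mean [341.2  31.2]
others T: inkpad,stamp,clicker [[353.4, 197.0], [690.4, 168.4], [668.9, -55.3]] mean [570.9 103.4]
t0.3 tcp [ 230.7 -553.6  192.1] yaw(tool y)-67.4 tilt0.0 F [-0.1 -0.7  0.8] gap87.9 g0.0 q6 -0.12
```

Crops agree: the rack holds the wide-bladed spreader (c1 (522,150)). The loose one at (340,340) is slimmer and shorter, so it is the decoy. The jars are the white caps on orange at c1 (497,268), (663,299) and (746,297).

Averaged over both cameras:

| Thing | Position (mm) | Yaw |
|---|---|---|
| Tin | (546.5, 57) | about 0° |
| Board | (528.5, 312) | about 1° |
| Rack | front (522, -130.5) | -2° |
| Sleeve | front (531, -321) | +5° |
| Jars | (438,-117), (430,-288), (443,-370) | – |

First I'll align the yaw and go above the lid.

```bash
python3 -m crank '[[0,0,0.131,0,0,0,1],[0,0,0.131,0,0,0,1],[0,0,0.132,0,0,0,1],[0,0,0,0,0,0,1]]'
python3 -m crank '[[0,0,0,19.7,-38,0,1],[0,0,0,19.7,-38,0,1],[0,0,0,19.7,-38,0,1],[0,0,0,19.7,-38,0,1],[0,0,0,19.7,-38,0,1],[0,0,0,19.7,-38,0,1],[0,0,0,19.7,-38,0,1],[0,0,0,19.7,-38,0,1]]'
python3 -m crank '[[0,0,0,19.7,-38,0,0],[0,0,0,19.7,-38,0,0],[0,0,0,19.7,-38,0,0],[0,0,0,19.7,-38,0,0],[0,0,0,19.7,-38,0,0],[0,0,0,19.7,-38,0,0],[0,0,0,19.7,-38,0,0],[0,0,0,0,0,0,0]]'
python3 -c "from h import *;st()"
```

```text
t: 0.7
eef_pos: [230.8, -553.8, 192.3]
ee_rot: [-3.141, 0.001, 0.0]
contact_force: [-0.4, -0.3, 0.2]
finger_gap: 87.9
grip_force: 0.0
t: 1.5
eef_pos: [388.6, -248.2, 192.7]
ee_rot: [3.141, 0.007, 0.001]
contact_force: [1.0, 0.1, 0.2]
finger_gap: 87.4
grip_force: 0.0
t: 2.3
eef_pos: [528.0, 20.5, 192.6]
ee_rot: [-3.14, -0.014, -0.003]
contact_force: [-0.6, -0.5, -0.6]
finger_gap: 43.9
grip_force: 0.0
t2.3 tcp [528.   20.5 192.6] yaw(tool y)-89.5 tilt0.2 F [-0.6 -0.5 -0.6] gap43.9 g0.0 q6 1.47
```

```bash
python3 -m crank '[[0,0,0,18,-35.5,0,0],[0,0,0,0,0,25,0],[0,0,0,0,0,30,0],[0,0,0,0,0,30,0],[0,0,0,0,0,25,0],[0,0,0,0,0,0,0],[0,0,0,0,0,0,0]]'
python3 - <<'E'
from h import *
st(); crop("scene",220,130,400,270,4,"l1")
E
```

```text
t: 3.0
eef_pos: [543.5, 51.3, 82.7]
ee_rot: [3.142, 0.003, -0.002]
contact_force: [0.5, -0.1, -0.5]
finger_gap: 43.7
grip_force: 0.0
t3.0 tcp [543.5  51.3  82.7] yaw(tool y)-89.9 tilt0.1 F [ 0.5 -0.1 -0.5] gap43.7 g0.0 q6 1.54
```

View pics/l1.png

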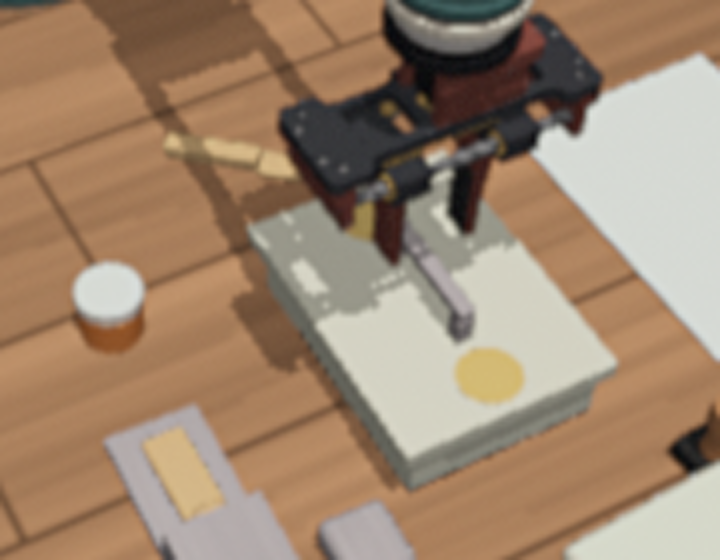

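The fingers straddle the bar at about (430,260). I'll shift slightly, go down, grip and lift.

```bash
python3 -m crank '[[0,0,0,3,-4.5,0,0],[0,0,0,0,0,10,0],[0,0,0,0,0,9.5,0],[0,0,0,0,0,0,-1],[0,0,0,0,0,0,-1],[0,0,0,0,0,0,-1],[0,0,0,0,0,0,-1],[0,0,0,0,0,0,-1]]'
python3 -m crank '[[0,0,0,0,0,-8,-1],[0,0,0,0,0,-12,-1],[0,0,0,0,0,-20,-1],[0,0,0,0,0,-20,-1],[0,0,0,0,0,-20,-1],[0,0,0,0,0,0,-1]]'
```

```text
t: 3.85
eef_pos: [546.9, 56.5, 63.2]
ee_rot: [-3.141, -0.001, -0.001]
contact_force: [-0.5, 0.8, -1.0]
finger_gap: 7.5
grip_force: 0.0
t: 4.45
eef_pos: [549.5, 56.4, 146.7]
ee_rot: [3.142, 0.001, 0.011]
contact_force: [-0.2, -0.1, -0.4]
finger_gap: 0.4
grip_force: 0.0
```

Run:
```python
from h import *
st(); crop("scene",220,90,400,230,4,"l2")
```

```text
t4.5 tcp [549.5  56.4 146.7] yaw(tool y)-89.9 tilt0.4 F [-0.2 -0.1 -0.4] gap0.4 g0.0 q6 1.55
```

View pics/l2.png

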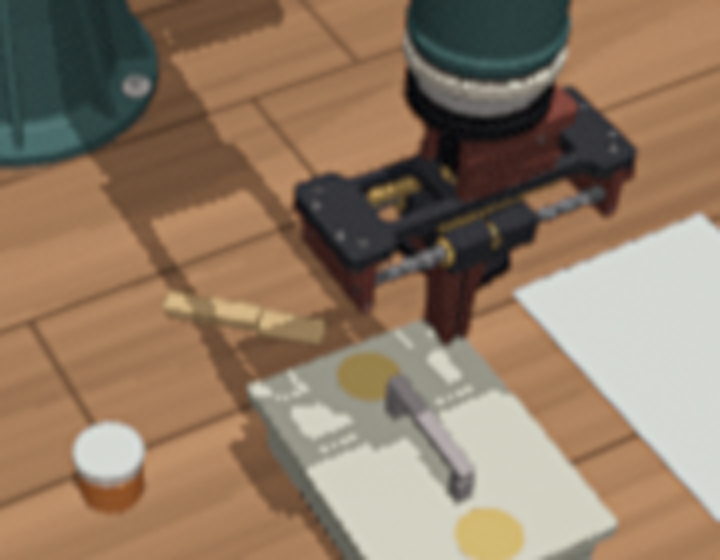

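Run:
```python
from h import *
s,R=st()
for n in("scene","top"):
    f=eyes.grab_frame(n)
    print(n,proj(f,[s["eef_pos"],s["eef_pos"]+[0,0,40],[546.5,57,87],[501.5,57,87],[591.5,57,87],[546.5,57,56]]).round(1).tolist())
    if n=="top": cv2.imwrite("pics/l3.png",cv2.resize(f["color"][130:270,160:340],None,fx=4,fy=4,interpolation=cv2.INTER_CUBIC))
```

```text
t4.5 tcp [548.4  56.4 145. ] yaw(tool y)-90.0 tilt0.2 F [-0.2  0.4 -0.4] gap0.9 g0.0 q6 1.55
scene [[329.5, 180.6], [331.1, 169.0], [327.1, 195.6], [317.8, 183.7], [336.8, 208.0], [326.0, 203.3]]
top [[231.9, 183.4], [229.6, 178.6], [234.6, 190.4], [231.4, 209.0], [237.6, 172.0], [236.1, 193.4]]
```

View pics/l3.png

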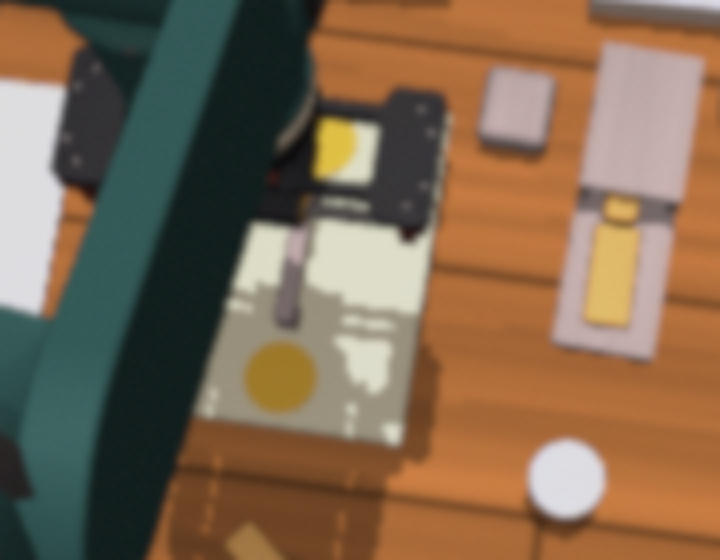

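The fingers shut on nothing, and the fingertips look higher in the picture (332,175) than the reported TCP projects (329,181). I'll check by touching the bar top gently with the shut fingers.

```bash
python3 -m crank '[[0,0,0,0,0,25,-1],[0,0,0,0,0,25,-1],[0,0,0,0,0,4,-1],[0,0,0,0,0,0,-1]]'
python3 -m crank '[[0,0,0,0,0,2,-1],[0,0,0,0,0,0,-1]]'|egrep 'pos|force'
python3 -m crank '[[0,0,0,0,0,2,-1],[0,0,0,0,0,0,-1]]'|egrep 'pos|force'
python3 -m crank '[[0,0,0,0,0,2,-1],[0,0,0,0,0,0,-1]]'|egrep 'pos|force'
python3 -m crank '[[0,0,0,0,0,1,-1],[0,0,0,0,0,0,-1]]'|egrep 'pos|force'
```

```text
t: 5.0
eef_pos: [545.2, 56.5, 87.6]
ee_rot: [-3.141, -0.001, 0.006]
contact_force: [-0.8, 0.1, 0.0]
finger_gap: 0.4
grip_force: 0.0
eef_pos: [547.4, 56.5, 87.6]
contact_force: [0.2, -1.1, 0.4]
grip_force: 0.0
eef_pos: [547.0, 56.4, 85.4]
contact_force: [0.1, 0.2, -0.2]
grip_force: 0.0
eef_pos: [546.7, 56.5, 82.9]
contact_force: [-0.7, 0.3, 0.3]
grip_force: 0.0
eef_pos: [546.7, 56.4, 81.9]
contact_force: [-0.5, 0.3, -0.2]
grip_force: 0.0
```

```bash
for i in 1; do :; done
python3 -m crank '[[0,0,0,0,0,3,-1],[0,0,0,0,0,0,-1]]'|egrep 'pos|ct_force'
python3 -m crank '[[0,0,0,0,0,3,-1],[0,0,0,0,0,0,-1]]'|egrep 'pos|ct_force'
python3 -m crank '[[0,0,0,0,0,2,-1],[0,0,0,0,0,0,-1]]'|egrep 'pos|ct_force'
python3 -m crank '[[0,0,0,0,0,2,-1],[0,0,0,0,0,0,-1]]'|egrep 'pos|ct_force'
python3 -m crank '[[0,0,0,0,0,2,-1],[0,0,0,0,0,0,-1]]'|egrep 'pos|ct_force'
python3 - <<'E'
from h import *
st(); crop("scene",270,130,400,230,6,"l4")
E
```

```text
eef_pos: [546.5, 56.5, 78.6]
contact_force: [0.4, -0.2, -0.6]
eef_pos: [546.4, 56.4, 75.5]
contact_force: [-0.2, 0.1, -0.2]
eef_pos: [546.6, 56.4, 73.7]
contact_force: [0.3, 0.0, 0.4]
eef_pos: [546.6, 56.5, 71.7]
contact_force: [0.4, -1.2, -0.7]
eef_pos: [546.6, 56.5, 69.8]
contact_force: [0.5, -0.6, -0.1]
t6.8 tcp [546.6  56.5  69.8] yaw(tool y)-90.0 tilt0.0 F [ 0.5 -0.6 -0.1] gap0.3 g0.0 q6 1.55
```

View pics/l4.png

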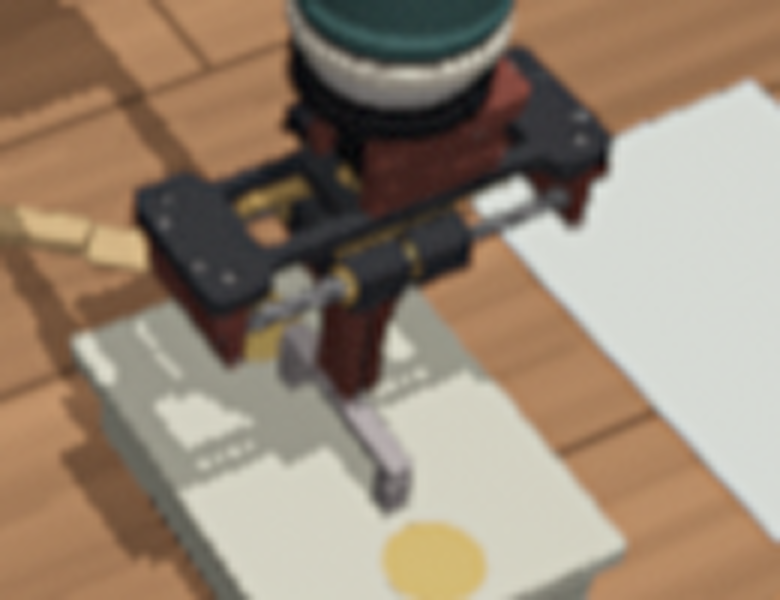

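The shut fingers hang just over the bar at (350,395), though the TCP reads 70 mm. So the reading is low by nearly 20 mm. I'll continue to contact to get the number.

```bash
python3 -m crank '[[0,0,0,0,0,1.5,-1],[0,0,0,0,0,0,-1]]'|egrep 'pos|ct_force'
python3 -m crank '[[0,0,0,0,0,1.5,-1],[0,0,0,0,0,0,-1]]'|egrep 'pos|ct_force'
python3 -m crank '[[0,0,0,0,0,1,-1],[0,0,0,0,0,0,-1]]'|egrep 'pos|ct_force'
python3 -m crank '[[0,0,0,0,0,1,-1],[0,0,0,0,0,0,-1]]'|egrep 'pos|ct_force'
```

```text
eef_pos: [546.6, 56.4, 68.3]
contact_force: [0.7, -0.3, -0.4]
eef_pos: [546.7, 56.5, 66.8]
contact_force: [-0.0, 0.2, 0.3]
eef_pos: [546.7, 56.4, 65.8]
contact_force: [0.4, 0.6, 0.3]
eef_pos: [546.7, 56.4, 64.9]
contact_force: [-0.1, -0.6, -0.2]
```

```bash
python3 -m crank '[[0,0,0,0,0,1.5,-1],[0,0,0,0,0,0,-1]]'|egrep 'pos|ct_force'
python3 -m crank '[[0,0,0,0,0,1,-1],[0,0,0,0,0,0,-1]]'|egrep 'pos|ct_force'
python3 -m crank '[[0,0,0,0,0,1,-1],[0,0,0,0,0,0,-1]]'|egrep 'pos|ct_force'
python3 -m crank '[[0,0,0,0,0,1,-1],[0,0,0,0,0,0,-1]]'|egrep 'pos|ct_force'
python3 -c "
from h import *
st();f=crop('scene',270,150,400,250,6,'l5');print(proj(f,[[546.6,56.5,60],[546.6,56.5,80],[546.6,56.5,87],[546.6,66.5,87]]))"
```

```text
eef_pos: [546.6, 56.4, 63.3]
contact_force: [0.1, 0.2, 0.0]
eef_pos: [546.7, 56.5, 62.3]
contact_force: [-0.4, 0.1, -0.9]
eef_pos: [546.7, 56.5, 61.4]
contact_force: [-0.5, 1.4, 0.3]
eef_pos: [546.7, 56.5, 60.4]
contact_force: [-0.9, -0.5, 0.3]
t8.4 tcp [546.7  56.5  60.4] yaw(tool y)-90.0 tilt0.0 F [-0.9 -0.5  0.3] gap0.2 g0.0 q6 1.55
[[326.00619651 202.43390997]
 [326.70066829 197.43621652]
 [326.94879853 195.65054878]
 [330.3400528  194.22646924]]
```

View pics/l5.png

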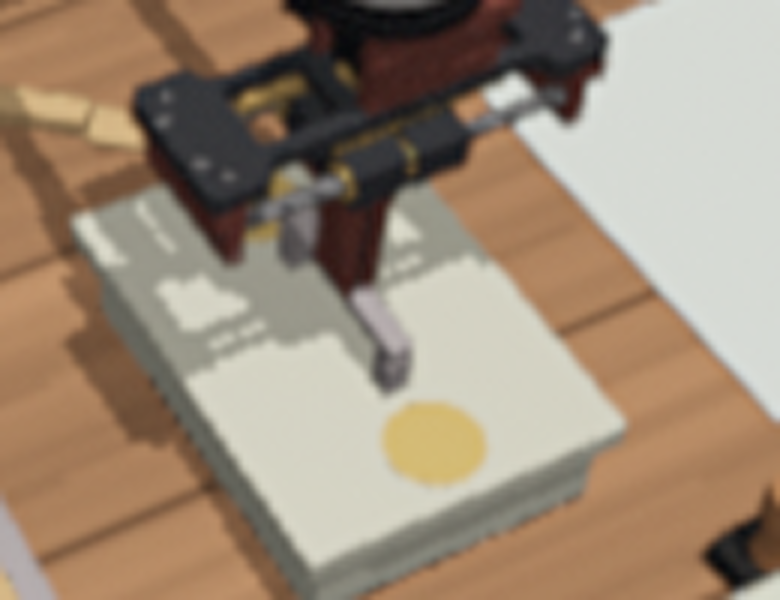

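The tip, at (350,290) in the crop, is still just above the bar. Allowing for the pad's near corner, it is about 27 mm higher than the reading. I'll continue to contact.

```bash
python3 -m crank '[[0,0,0,0,0,1,-1],[0,0,0,0,0,0,-1]]'|egrep 'pos|ct_force'
python3 -m crank '[[0,0,0,0,0,1,-1],[0,0,0,0,0,0,-1]]'|egrep 'pos|ct_force'
python3 -m crank '[[0,0,0,0,0,1,-1],[0,0,0,0,0,0,-1]]'|egrep 'pos|ct_force'
python3 -m crank '[[0,0,0,0,0,1,-1],[0,0,0,0,0,0,-1]]'|egrep 'pos|ct_force'
python3 -m crank '[[0,0,0,0,0,1,-1],[0,0,0,0,0,0,-1]]'|egrep 'pos|ct_force'
python3 -c "
from h import *
s,R=st();print(s['qpos'],s['wrist_torque'])"
```

```text
eef_pos: [546.7, 56.5, 59.4]
contact_force: [0.5, -1.0, -0.2]
eef_pos: [546.7, 56.5, 58.3]
contact_force: [0.0, 0.1, 0.2]
eef_pos: [546.7, 56.4, 57.3]
contact_force: [-0.2, -0.3, -0.3]
eef_pos: [546.8, 56.5, 57.1]
contact_force: [-2.2, -1.0, 7.3]
eef_pos: [546.9, 56.4, 57.1]
contact_force: [-3.8, -0.1, 16.6]
t9.5 tcp [546.9  56.4  57.1] yaw(tool y)-89.9 tilt0.0 F [-3.8 -0.1 16.6] gap0.6 g7.8 q6 1.55
[-2.28180619e-02  4.47297501e-01  1.76318197e+00  3.54244572e-05
  9.30517069e-01  1.54700100e+00] [ 0.02605649  0.7894854  -0.06063484]
```

Contact at reading 57.1. If that was the bar top (z 87), the reading is 30 mm low; if it was the lid plate, the reading is right. I'll raise, open around the bar and step down to tell which.

```bash
python3 -m crank '[[0,0,0,0,0,-5,-1],[0,0,0,0,0,0,0],[0,0,0,0,0,0,0],[0,0,0,0,0,0,0],[0,0,0,0,0,3,0],[0,0,0,0,0,0,0]]'|egrep 'pos|ct_force|gap'
python3 -m crank '[[0,0,0,0,0,1.5,0],[0,0,0,0,0,0,0]]'|egrep 'pos|ct_force'
python3 -m crank '[[0,0,0,0,0,1.5,0],[0,0,0,0,0,0,0]]'|egrep 'pos|ct_force'
python3 -m crank '[[0,0,0,0,0,1.5,0],[0,0,0,0,0,0,0]]'|egrep 'pos|ct_force'
```

```text
eef_pos: [546.3, 56.4, 56.8]
contact_force: [-0.8, -0.4, -0.3]
finger_gap: 37.2
eef_pos: [546.6, 56.5, 55.6]
contact_force: [0.8, 0.3, -0.0]
eef_pos: [546.7, 56.5, 54.3]
contact_force: [-1.2, 0.5, 0.5]
eef_pos: [546.7, 56.4, 52.8]
contact_force: [0.2, 0.5, -0.5]
```

No contact at 52.8, so the first touch was the bar: the tips really are 30 mm above the reading. I'll go down to reading 35, grip and lift.

```bash
python3 -m crank '[[0,0,0,0,0,5,0],[0,0,0,0,0,5,0],[0,0,0,0,0,5,0],[0,0,0,0,0,2.5,0],[0,0,0,0,0,0,-1],[0,0,0,0,0,0,-1],[0,0,0,0,0,0,-1],[0,0,0,0,0,0,-1]]'|egrep 'pos|force|gap'
python3 -m crank '[[0,0,0,0,0,0,-1],[0,0,0,0,0,0,-1],[0,0,0,0,0,0,-1]]'|egrep 'pos|force|gap'
```

```text
eef_pos: [546.9, 56.6, 35.7]
contact_force: [-0.1, 1.3, 0.4]
finger_gap: 15.4
grip_force: 0.6
eef_pos: [546.9, 56.6, 35.6]
contact_force: [-0.3, 2.2, 1.8]
finger_gap: 11.6
grip_force: 30.0
```

```bash
python3 -m crank '[[0,0,0,0,0,-5,-1],[0,0,0,0,0,-15,-1],[0,0,0,0,0,-25,-1],[0,0,0,0,0,-25,-1],[0,0,0,0,0,-20,-1],[0,0,0,0,0,0,-1]]'|egrep 'pos|force|gap'
python3 -m crank '[[0,0,0,-2.2,-20,0,-1],[0,0,0,-2.2,-35,0,-1],[0,0,0,-3.1,-40,0,-1],[0,0,0,-3.1,-45,0,-1],[0,0,0,-3.1,-45,0,-1],[0,0,0,-2.5,-40,0,-1],[0,0,0,-2.3,-30.5,0,-1],[0,0,0,0,0,0,-1]]'|egrep 'pos|force|gap'
python3 -m crank '[[0,0,0,0,0,25,-1],[0,0,0,0,0,30,-1],[0,0,0,0,0,30,-1],[0,0,0,0,0,25,-1],[0,0,0,0,0,10,-1],[0,0,0,0,0,5,-1],[0,0,0,0,0,0,-1]]'|egrep 'pos|force|gap'
```

```text
eef_pos: [548.8, 56.2, 128.1]
contact_force: [0.6, -0.4, -2.8]
finger_gap: 11.6
grip_force: 30.0
eef_pos: [526.8, 315.4, 123.9]
contact_force: [-0.4, -0.0, -2.3]
finger_gap: 11.6
grip_force: 30.0
eef_pos: [528.0, 311.5, 0.2]
contact_force: [0.0, 1.0, -3.3]
finger_gap: 11.8
grip_force: 30.0
```

```bash
python3 -c "
from h import *
st();crop('scene',270,90,450,230,4,'l6')"
```

```text
t13.9 tcp [5.280e+02 3.115e+02 2.000e-01] yaw(tool y)-90.0 tilt0.0 F [ 0.   1.  -3.3] gap11.8 g30.0 q6 1.99
```

View pics/l6.png

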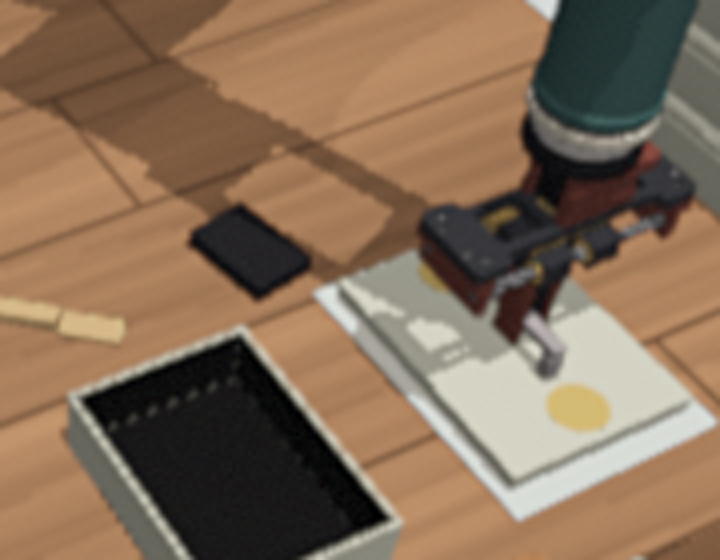

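The lid hovers level over the board with margin all round, and the open tin shows its rim corners at crop (245,328), (70,397) and (400,522). Now set it down.

```bash
python3 -m crank '[[0,0,0,0,0,2.5,-1],[0,0,0,0,0,0,-1],[0,0,0,0,0,1.5,-1],[0,0,0,0,0,0,-1]]'|egrep 'pos|ct_force|gap'
python3 -m crank '[[0,0,0,0,0,1,-1],[0,0,0,0,0,0,-1]]'|egrep 'pos|ct_force|gap'
python3 -c "
from h import *
f=eyes.grab_frame('scene')
q=px(f,np.array([(245,328),(70,397),(400,522)])/4+[270,90],53);print(q,'centre',(q[1]+q[2])/2)"
```

```text
eef_pos: [528.2, 312.1, -3.2]
contact_force: [0.1, -0.5, -3.3]
finger_gap: 11.7
eef_pos: [528.2, 312.1, -4.3]
contact_force: [-0.3, -0.5, -1.8]
finger_gap: 11.8
[[457.08492991 129.3904654 ]
 [455.98370505  -6.46105614]
 [642.65603029 126.34619666]] centre [549.31986767  59.94257026]
```

```bash
cat >> h.py <<'E'
def caps():
    for n in("top","scene"):
        f=eyes.grab_frame(n); b=f["color"].astype(int); m=((b.min(2)>(125 if n=="top" else 165))&(b.max(2)-b.min(2)<30)).astype(np.uint8)
        k,l,s,c=cv2.connectedComponentsWithStats(m)
        for i in range(1,k):
            p=px(f,c[i],42)[0]
            if 80<s[i,4]<600 and 330<p[0]<640 and -450<p[1]<150 and max(s[i,2:4])<32: print(n,c[i].round(1),s[i,2:],"->",p.round(1))
E
python3 -m crank '[[0,0,0,0,0,0,0],[0,0,0,0,0,0,0],[0,0,0,0,0,0,0],[0,0,0,0,0,0,0],[0,0,0,0,0,-20,0],[0,0,0,0,0,-30,0],[0,0,0,0,0,-30,0],[0,0,0,0,0,-24,0]]'|egrep 'pos|ct_force|gap'
python3 -m crank '[[0,0,-0.143,0,0,0,0],[0,0,-0.143,0,0,0,0],[0,0,-0.143,0,0,0,0],[0,0,-0.143,0,0,0,0],[0,0,-0.143,0,0,0,0],[0,0,-0.143,0,0,0,0],[0,0,-0.143,0,0,0,0],[0,0,-0.143,0,0,0,0]]'|egrep 'pos|ct_force|gap'
python3 -m crank '[[0,0,-0.143,0,0,0,0],[0,0,-0.143,0,0,0,0],[0,0,-0.141,0,0,0,0],[0,0,0,0,0,0,0]]'|egrep 'pos|ct_force|gap'
python3 -c "
from h import *
st();caps()"
```

```text
eef_pos: [528.5, 312.1, 101.2]
contact_force: [0.4, 0.3, -0.0]
finger_gap: 43.8
eef_pos: [528.0, 311.9, 99.5]
contact_force: [0.3, 0.1, -0.6]
finger_gap: 44.0
eef_pos: [527.9, 311.9, 99.5]
contact_force: [-0.1, -0.2, 1.1]
finger_gap: 43.6
t16.6 tcp [527.9 311.9  99.5] yaw(tool y)0.1 tilt0.0 F [-0.1 -0.2  1.1] gap43.6 g0.0 q6 0.42
top [301.1 249.3] [ 19  19 284] -> [ 435.7 -116.4]
top [372.  262.1] [ 19  19 287] -> [ 428.4 -286.8]
top [407.2 261.3] [ 19  18 275] -> [ 441.5 -369.9]
scene [246.7 202.3] [ 17  14 188] -> [ 437.5 -117.9]
scene [183.7 224.9] [ 18  15 216] -> [ 429.8 -289.1]
scene [153.2 241.4] [ 19  16 237] -> [ 442.3 -372.2]
```

```bash
python3 -m crank '[[0,0,0,-30,-8,0,1],[0,0,0,-42,-9,0,1],[0,0,0,-42,-9,0,1],[0,0,0,-42,-9,0,1],[0,0,0,-42,-9,0,1],[0,0,0,-42,-9,0,1],[0,0,0,-42,-9,0,1],[0,0,0,-42,-9,0,1]]'|egrep 'pos|ct_force|gap'
python3 -m crank '[[0,0,0,-42,-9,0,1],[0,0,0,-42,-9,0,1],[0,0,0,-21,-3,0,1],[0,0,0,0,0,0,1],[0,0,0,0,0,0,1]]'|egrep 'pos|ct_force|gap'
python3 -c "
from h import *
st()"
```

```text
eef_pos: [457.0, -13.7, 99.7]
contact_force: [0.7, -0.0, 0.4]
finger_gap: 87.6
eef_pos: [436.5, -117.1, 99.5]
contact_force: [-0.7, 0.3, -0.3]
finger_gap: 87.9
t18.0 tcp [ 436.5 -117.1   99.5] yaw(tool y)-0.2 tilt0.0 F [-0.7  0.3 -0.3] gap87.9 g0.0 q6 -0.41
```

```bash
python3 -m crank '[[0,0,0,0,0,30,1],[0,0,0,0,0,30,1],[0,0,0,0,0,25,1],[0,0,0,0,0,15,1],[0,0,0,0,0,8,1],[0,0,0,0,0,5,1],[0,0,0,0,0,0,1]]'|egrep 'pos|ct_force|gap'
python3 -m crank '[[0,0,0,0,0,4,1],[0,0,0,0,0,0,-1],[0,0,0,0,0,0,-1],[0,0,0,0,0,0,-1],[0,0,0,0,0,0,-1],[0,0,0,0,0,0,-1],[0,0,0,0,0,0,-1],[0,0,0,0,0,0,-1]]'|egrep 'pos|force|gap'
```

```text
eef_pos: [436.6, -116.5, -13.6]
contact_force: [0.0, 0.1, 0.0]
finger_gap: 87.8
eef_pos: [436.5, -117.2, -17.5]
contact_force: [0.1, -0.4, 2.1]
finger_gap: 45.6
grip_force: 30.0
```

```bash
python3 -m crank '[[0,0,0,0,0,-10,-1],[0,0,0,0,0,-25,-1],[0,0,0,0,0,-35,-1],[0,0,0,0,0,-30,-1],[0,0,0,0,0,0,-1]]'|egrep 'pos|force|gap'
python3 -m crank '[[0,0,0,20,15,0,-1],[0,0,0,34,25,0,-1],[0,0,0,34,25,0,-1],[0,0,0,34,25,0,-1],[0,0,0,34,25,0,-1],[0,0,0,28,22,0,-1],[0,0,0,20,15.5,0,-1],[0,0,0,0,0,0,-1]]'|egrep 'pos|force|gap'
python3 -m crank '[[0,0,0,0,0,0,-1],[0,0,0,0,0,20,-1],[0,0,0,0,0,20,-1]]'|egrep 'pos|force|gap'
```

```text
eef_pos: [439.3, -118.3, 86.3]
contact_force: [-0.6, -0.6, -0.7]
finger_gap: 45.6
grip_force: 30.0
eef_pos: [590.5, 89.6, 81.7]
contact_force: [-0.4, -1.3, -1.0]
finger_gap: 45.4
grip_force: 30.0
eef_pos: [588.0, 85.8, 42.2]
contact_force: [-0.3, -0.3, -1.3]
finger_gap: 45.6
grip_force: 30.0
```

```bash
python3 -m crank '[[0,0,0,0,0,20,-1],[0,0,0,0,0,18,-1],[0,0,0,0,0,10,-1],[0,0,0,0,0,4,-1],[0,0,0,0,0,3,-1],[0,0,0,0,0,0,-1]]'|egrep 'pos|force|gap'
python3 -m crank '[[0,0,0,0,0,1,-1],[0,0,0,0,0,0,-1]]'|egrep 'pos|force|gap'
```

```text
eef_pos: [588.9, 86.7, -12.3]
contact_force: [0.3, -0.3, -0.1]
finger_gap: 45.4
grip_force: 30.0
eef_pos: [589.3, 87.1, -13.0]
contact_force: [0.9, -0.1, -0.3]
finger_gap: 45.6
grip_force: 30.0
```

```bash
python3 -m crank '[[0,0,0,0,0,1,-1],[0,0,0,0,0,0,0.3],[0,0,0,0,0,0,0.3],[0,0,0,0,0,0,0.3],[0,0,0,0,0,-15,0.3],[0,0,0,0,0,-30,0.3],[0,0,0,0,0,-35,0.3],[0,0,0,0,0,-34,0.3]]'|egrep 'pos|force|gap'
python3 -m crank '[[0,0,0,-20,-8,0,1],[0,0,0,-38,-17,0,1],[0,0,0,-38,-17,0,1],[0,0,0,-38,-17,0,1],[0,0,0,-38,-17,0,1],[0,0,0,-38,-17,0,1],[0,0,0,-38,-17,0,1],[0,0,0,-38,-17,0,1]]'|egrep 'pos'
python3 -m crank '[[0,0,0,-38,-17,0,1],[0,0,0,-31,-10.5,0,1],[0,0,0,-20,-5,0,1],[0,0,0,0,0,0,1],[0,0,0,0,0,0,1]]'|egrep 'pos|force|gap'
python3 -c "
from h import *
st();caps()"
```

```text
eef_pos: [588.5, 87.0, 100.5]
contact_force: [0.4, 0.3, -0.1]
finger_gap: 56.8
grip_force: 0.0
eef_pos: [461.3, -200.6, 99.7]
eef_pos: [429.5, -288.0, 99.4]
contact_force: [-0.3, -0.4, -0.5]
finger_gap: 87.9
grip_force: 0.0
t24.0 tcp [ 429.5 -288.    99.4] yaw(tool y)-0.0 tilt0.0 F [-0.3 -0.4 -0.5] gap87.9 g0.0 q6 -0.72
top [227.1 176.3] [ 19  19 277] -> [589.5  88. ]
scene [344.5 214.1] [ 18  15 209] -> [589.6  87.1]
scene [153.2 241.4] [ 19  16 237] -> [ 442.3 -372.2]
```

```bash
python3 -m crank '[[0,0,0,0,0,30,1],[0,0,0,0,0,30,1],[0,0,0,0,0,25,1],[0,0,0,0,0,15,1],[0,0,0,0,0,8,1],[0,0,0,0,0,5,1],[0,0,0,0,0,0,1]]'|egrep 'pos|ct_force|gap'
python3 -m crank '[[0,0,0,0,0,4,1],[0,0,0,0,0,0,-1],[0,0,0,0,0,0,-1],[0,0,0,0,0,0,-1],[0,0,0,0,0,0,-1],[0,0,0,0,0,0,-1],[0,0,0,0,0,0,-1],[0,0,0,0,0,0,-1]]'|egrep 'pos|force|gap'
python3 -m crank '[[0,0,0,0,0,-10,-1],[0,0,0,0,0,-25,-1],[0,0,0,0,0,-35,-1],[0,0,0,0,0,-30,-1],[0,0,0,0,0,0,-1]]'|egrep 'pos|force|gap'
```

```text
eef_pos: [429.9, -287.6, -13.6]
contact_force: [1.4, 0.0, 0.1]
finger_gap: 87.9
eef_pos: [429.6, -288.2, -17.5]
contact_force: [-0.7, 0.9, 0.9]
finger_gap: 45.8
grip_force: 30.0
eef_pos: [432.2, -290.3, 86.7]
contact_force: [0.2, 0.4, -1.0]
finger_gap: 45.7
grip_force: 30.0
```

```bash
python3 -m crank '[[0,0,0,20,10,0,-1],[0,0,0,38,19,0,-1],[0,0,0,38,19,0,-1],[0,0,0,38,19,0,-1],[0,0,0,38,19,0,-1],[0,0,0,38,19,0,-1],[0,0,0,38,19,0,-1],[0,0,0,30,17,0,-1]]'|egrep 'pos'
python3 -m crank '[[0,0,0,22,11.5,0,-1],[0,0,0,15,7,0,-1],[0,0,0,0,0,0,-1],[0,0,0,0,0,0,-1]]'|egrep 'pos'
python3 -m crank '[[0,0,0,0,0,20,-1],[0,0,0,0,0,25,-1],[0,0,0,0,0,25,-1],[0,0,0,0,0,15,-1],[0,0,0,0,0,7,-1],[0,0,0,0,0,3,-1],[0,0,0,0,0,0,-1],[0,0,0,0,0,0,-1]]'|egrep 'pos|force|gap'
```

```text
eef_pos: [570.2, -7.6, 81.7]
eef_pos: [587.9, 26.5, 82.0]
eef_pos: [589.5, 26.6, -11.7]
contact_force: [0.1, 0.2, -0.8]
finger_gap: 45.4
grip_force: 30.0
```

```bash
python3 -m crank '[[0,0,0,0,0,2.5,-1],[0,0,0,0,0,0,0.3],[0,0,0,0,0,0,0.3],[0,0,0,0,0,0,0.3],[0,0,0,0,0,-15,0.3],[0,0,0,0,0,-30,0.3],[0,0,0,0,0,-35,0.3],[0,0,0,0,0,-34,0.3]]'|egrep 'pos|force|gap'
python3 -m crank '[[0,0,0,-20,-8,0,1],[0,0,0,-40,-15,0,1],[0,0,0,-40,-15,0,1],[0,0,0,-40,-15,0,1],[0,0,0,-40,-15,0,1],[0,0,0,-40,-15,0,1],[0,0,0,-40,-15,0,1],[0,0,0,-40,-15,0,1]]'|egrep 'pos'
python3 -m crank '[[0,0,0,-40,-15,0,1],[0,0,0,-36,-12,0,1],[0,0,0,-22,-7,0,1],[0,0,0,0,0,0,1],[0,0,0,0,0,0,1]]'|egrep 'pos|force|gap'
python3 -c "
from h import *
st();caps()"
```

```text
eef_pos: [588.5, 27.1, 100.1]
contact_force: [0.1, 0.2, 0.5]
finger_gap: 57.3
grip_force: 0.0
eef_pos: [475.4, -274.6, 99.2]
eef_pos: [442.0, -370.9, 98.8]
contact_force: [-0.2, 0.3, 0.6]
finger_gap: 88.0
grip_force: 0.0
t30.2 tcp [ 442.  -370.9   98.8] yaw(tool y)-0.0 tilt0.1 F [-0.2  0.3  0.6] gap88.0 g0.0 q6 -0.82
top [227.2 175.4] [ 19  16 247] -> [591.7  88.2]
top [251.4 179.2] [ 19  19 273] -> [590.3  27.4]
scene [344.5 214.1] [ 18  15 209] -> [589.6  87.1]
scene [324.4 223. ] [ 18  15 216] -> [589.8  26.8]
```

```bash
python3 -m crank '[[0,0,0,0,0,30,1],[0,0,0,0,0,30,1],[0,0,0,0,0,25,1],[0,0,0,0,0,15,1],[0,0,0,0,0,8,1],[0,0,0,0,0,5,1],[0,0,0,0,0,0,1]]'|egrep 'pos|ct_force|gap'
python3 -m crank '[[0,0,0,0,0,4,1],[0,0,0,0,0,0,-1],[0,0,0,0,0,0,-1],[0,0,0,0,0,0,-1],[0,0,0,0,0,0,-1],[0,0,0,0,0,0,-1],[0,0,0,0,0,0,-1],[0,0,0,0,0,0,-1]]'|egrep 'pos|force|gap'
python3 -m crank '[[0,0,0,0,0,-10,-1],[0,0,0,0,0,-25,-1],[0,0,0,0,0,-35,-1],[0,0,0,0,0,-30,-1],[0,0,0,0,0,0,-1]]'|egrep 'pos|force|gap'
```

```text
eef_pos: [442.5, -370.6, -14.1]
contact_force: [-0.4, -0.4, 0.9]
finger_gap: 88.0
eef_pos: [442.2, -371.2, -18.0]
contact_force: [-1.0, 0.2, 1.8]
finger_gap: 45.6
grip_force: 30.0
eef_pos: [444.8, -373.6, 86.6]
contact_force: [0.7, -0.9, -1.7]
finger_gap: 45.5
grip_force: 30.0
```

```bash
python3 -m crank '[[0,0,0,20,3,0,-1],[0,0,0,42,6,0,-1],[0,0,0,42,6,0,-1],[0,0,0,42,6,0,-1],[0,0,0,42,6,0,-1],[0,0,0,42,6,0,-1],[0,0,0,42,6,0,-1],[0,0,0,42,6,0,-1]]'|egrep 'pos'
python3 -m crank '[[0,0,0,42,6,0,-1],[0,0,0,40,6,0,-1],[0,0,0,22,4,0,-1],[0,0,0,10,2,0,-1],[0,0,0,0,0,0,-1],[0,0,0,0,0,0,-1]]'|egrep 'pos'
python3 -m crank '[[0,0,0,0,0,20,-1],[0,0,0,0,0,25,-1],[0,0,0,0,0,25,-1],[0,0,0,0,0,15,-1],[0,0,0,0,0,7,-1],[0,0,0,0,0,3,-1],[0,0,0,0,0,0,-1],[0,0,0,0,0,0,-1]]'|egrep 'pos|force|gap'
```

```text
eef_pos: [485.0, -54.1, 80.7]
eef_pos: [503.9, 56.4, 81.4]
eef_pos: [505.5, 56.6, -12.4]
contact_force: [-1.0, 0.0, -0.6]
finger_gap: 45.6
grip_force: 30.0
```

```bash
python3 -m crank '[[0,0,0,0,0,2,-1],[0,0,0,0,0,0,0.3],[0,0,0,0,0,0,0.3],[0,0,0,0,0,0,0.3],[0,0,0,0,0,-15,0.3],[0,0,0,0,0,-30,0.3],[0,0,0,0,0,-35,0.3],[0,0,0,0,0,-35,0.3]]'|egrep 'pos|force|gap'
python3 -m crank '[[0,0,0,25,2,0,0],[0,0,0,42,4,0,0],[0,0,0,42,4,0,0],[0,0,0,42,4,0,0],[0,0,0,42,4,0,0],[0,0,0,38,3,0,0],[0,0,0,24.5,1.7,0,0],[0,0,0,0,0,0,0]]'|egrep 'pos'
python3 -m crank '[[0,0,0.143,0,0,0,0],[0,0,0.143,0,0,0,0],[0,0,0.143,0,0,0,0],[0,0,0.143,0,0,0,0],[0,0,0.143,0,0,0,0],[0,0,0.143,0,0,0,0],[0,0,0.143,0,0,0,0],[0,0,0.143,0,0,0,0]]'|egrep 'pos|ct_force|gap'
python3 -m crank '[[0,0,0.143,0,0,0,0],[0,0,0.143,0,0,0,0],[0,0,0.141,0,0,0,0],[0,0,0,0,0,0,0],[0,0,0,0,0,0,0]]'|egrep 'pos|ct_force|gap'
python3 -c "
from h import *
st();caps();crop('scene',270,130,450,270,4,'j1')"
```

```text
eef_pos: [504.3, 57.0, 101.1]
contact_force: [1.6, 0.7, -0.4]
finger_gap: 57.4
grip_force: 0.0
eef_pos: [527.5, 315.7, 100.1]
eef_pos: [526.9, 311.0, 99.9]
contact_force: [-0.3, -0.5, -0.5]
finger_gap: 43.8
eef_pos: [527.1, 311.6, 100.0]
contact_force: [-1.4, 0.9, 0.1]
finger_gap: 43.5
t37.4 tcp [527.1 311.6 100. ] yaw(tool y)-89.8 tilt0.0 F [-1.4  0.9  0.1] gap43.5 g0.0 q6 1.99
top [227.2 176.2] [ 18  18 256] -> [589.7  87.7]
top [251.5 179.2] [ 18  18 263] -> [590.4  27.1]
top [234.1 210.6] [ 19  19 271] -> [506.4  56.8]
scene [317.1 196.1] [ 17  13 184] -> [505.6  56.1]
scene [344.5 214.1] [ 18  15 208] -> [589.7  87.1]
scene [324.4 223. ] [ 18  15 216] -> [589.8  26.8]
```

View pics/j1.png

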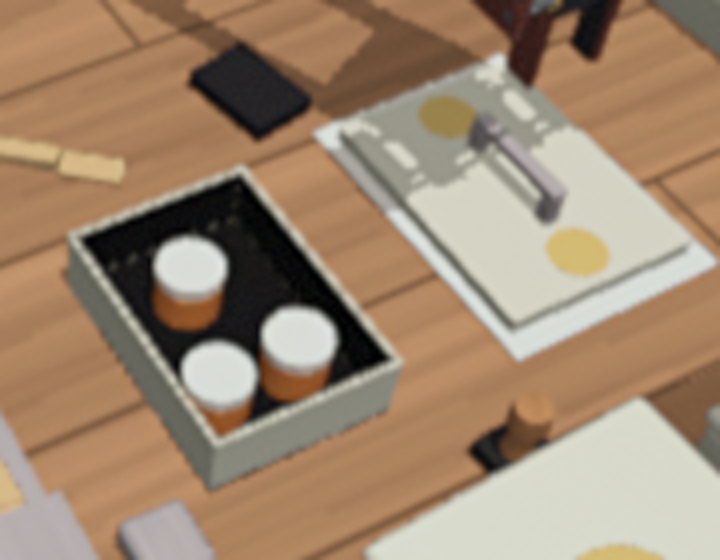

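All three jars stand in the tin at crop (190,285), (298,355) and (218,390), and the lid lies right way up on the board. I'll take the lid back.

```bash
python3 -m crank '[[0,0,0,1,-0.5,20,0],[0,0,0,0,0,30,0],[0,0,0,0,0,25,0],[0,0,0,0,0,15,0],[0,0,0,0,0,9,0],[0,0,0,0,0,5,0],[0,0,0,0,0,0,0]]'|egrep 'pos|ct_force|gap'
python3 -m crank '[[0,0,0,0,0,0,-1],[0,0,0,0,0,0,-1],[0,0,0,0,0,0,-1],[0,0,0,0,0,0,-1],[0,0,0,0,0,0,-1],[0,0,0,0,0,0,-1],[0,0,0,0,0,0,-1]]'|egrep 'pos|force|gap'
python3 -m crank '[[0,0,0,0,0,-5,-1],[0,0,0,0,0,-15,-1],[0,0,0,0,0,-25,-1],[0,0,0,0,0,-30,-1],[0,0,0,0,0,-30,-1],[0,0,0,0,0,-15,-1],[0,0,0,0,0,0,-1],[0,0,0,0,0,0,-1]]'|egrep 'pos|force|gap'
```

```text
eef_pos: [528.4, 313.0, -4.0]
contact_force: [-0.4, -0.3, 0.3]
finger_gap: 44.3
eef_pos: [528.5, 312.9, -3.6]
contact_force: [-0.4, -1.0, 5.4]
finger_gap: 11.5
grip_force: 30.0
eef_pos: [528.0, 312.9, 116.2]
contact_force: [0.2, 0.2, -3.1]
finger_gap: 11.6
grip_force: 30.0
```

```bash
python3 -m crank '[[0,0,0,2,20,0,-1],[0,0,0,3,40,0,-1],[0,0,0,3,42,0,-1],[0,0,0,3,42,0,-1],[0,0,0,3,42,0,-1],[0,0,0,3,40,0,-1],[0,0,0,2,30.3,0,-1],[0,0,0,0,0,0,-1]]'|egrep 'pos'
python3 -m crank '[[0,0,0,0,0,0,-1],[0,0,0,0,0,20,-1],[0,0,0,0,0,20,-1],[0,0,0,0,0,15,-1],[0,0,0,0,0,8,-1],[0,0,0,0,0,0,-1],[0,0,0,0,0,0,-1]]'|egrep 'pos|force|gap'
```

```text
eef_pos: [546.5, 53.1, 114.5]
eef_pos: [547.5, 57.3, 53.1]
contact_force: [-0.1, 0.3, -2.3]
finger_gap: 11.8
grip_force: 30.0
```

```bash
python3 -m crank '[[0,0,0,-0.3,0.6,5,-1],[0,0,0,0,0,4,-1],[0,0,0,0,0,0,-1]]'|egrep 'pos|ct_force|gap'
python3 -m crank '[[0,0,0,0,0,3,-1],[0,0,0,0,0,3,-1],[0,0,0,0,0,0,-1],[0,0,0,0,0,0,-1]]'|egrep 'pos|ct_force|gap'
python3 -m crank '[[0,0,0,0,0,1.5,-1],[0,0,0,0,0,1,-1],[0,0,0,0,0,0,-1],[0,0,0,0,0,0,-1]]'|egrep 'pos|ct_force|gap'
```

```text
eef_pos: [547.1, 56.3, 43.8]
contact_force: [0.1, 1.3, -3.7]
finger_gap: 11.5
eef_pos: [547.0, 56.3, 37.8]
contact_force: [-0.3, 3.1, -2.6]
finger_gap: 11.5
eef_pos: [547.2, 56.3, 36.4]
contact_force: [-3.3, 3.3, 6.1]
finger_gap: 11.4
```

```bash
python3 -m crank '[[0,0,0,0,0,0,0],[0,0,0,0,0,0,0],[0,0,0,0,0,0,0],[0,0,0,0,0,0,0],[0,0,0,0,0,-15,0],[0,0,0,0,0,-25,0],[0,0,0,0,0,-30,0],[0,0,0,0,0,0,0]]'|egrep 'pos|ct_force|gap'
python3 -m crank '[[0,0,0,-15,37,0,0.4],[0,0,0,-15,37,0,0.4],[0,0,0,-15,37,0,0.4],[0,0,0,-20,37,0,0.4],[0,0,0,-20,37,0,0.4],[0,0,0,0,0,0,0.4],[0,0,0,0,0,0,0.4]]'|egrep 'pos|ct_force|gap'
python3 -c "
from h import *
st()
f=crop('scene',230,150,390,270,5,'s1')
g=eyes.grab_frame('top');cv2.imwrite('pics/s1t.png',cv2.resize(g['color'][135:235,190:420],None,fx=3.4,fy=3.4,interpolation=cv2.INTER_CUBIC))
a=cv2.imread('pics/s1.png');b=cv2.imread('pics/s1t.png')
a=cv2.resize(a,None,fx=.5,fy=.5) if 0 else a
o=np.zeros((600,800,3),np.uint8);o[:270,:360]=cv2.resize(a,(360,270));o[265:600,:782]=b[:335,:782];cv2.imwrite('pics/s1c.png',o)"
```

```text
eef_pos: [550.3, 55.9, 109.0]
contact_force: [1.1, 0.1, -0.3]
finger_gap: 44.0
eef_pos: [461.7, -129.5, 105.0]
contact_force: [0.4, 0.4, 0.3]
finger_gap: 61.7
t43.9 tcp [ 461.7 -129.5  105. ] yaw(tool y)-90.1 tilt0.1 F [0.4 0.4 0.3] gap61.7 g0.0 q6 1.15
```

View pics/s1c.png

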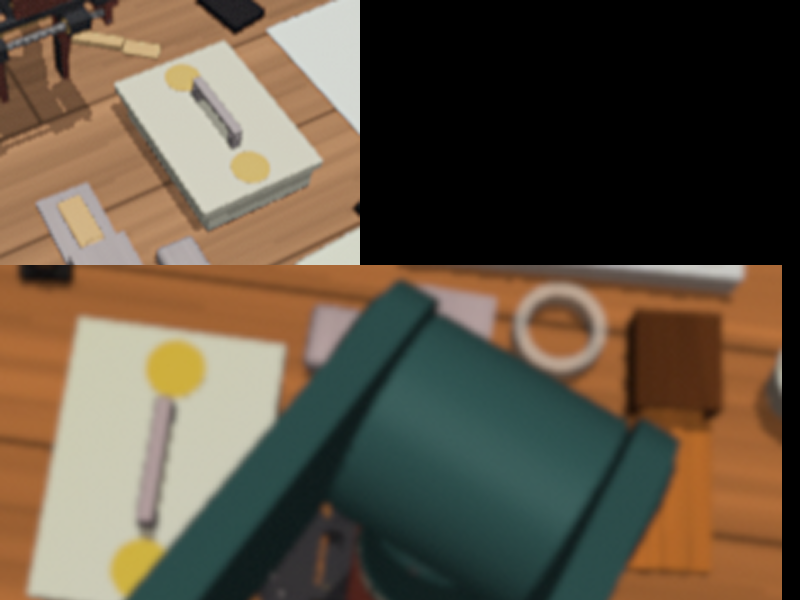

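The lid sits level on the tin, and the spreader blade is undisturbed in the rack. Next I'll go over the blade and down, feeling for the slab.

```bash
python3 -m crank '[[0,0,0,30,0.4,0,0.4],[0,0,0,40,0.4,0,0.4],[0,0,0,30,0.4,0,0.4],[0,0,0,10,0,0,0.4],[0,0,0,0,0,30,0.4],[0,0,0,0,0,30,0.4],[0,0,0,0,0,30,0.4],[0,0,0,0,0,0,0.4]]'|egrep 'pos|ct_force|gap'
python3 -m crank '[[0,0,0,0,0,15,0.4],[0,0,0,0,0,8,0.4],[0,0,0,0,0,5,0.4],[0,0,0,0,0,3,0.4],[0,0,0,0,0,0,0.4],[0,0,0,0,0,0,0.4]]'|egrep 'pos|ct_force|gap'
python3 -m crank '[[0,0,0,0,0,1.5,0.4],[0,0,0,0,0,0,0.4]]'|egrep 'pos|ct_force|gap'
python3 -m crank '[[0,0,0,0,0,1,0.4],[0,0,0,0,0,0,0.4]]'|egrep 'pos|ct_force|gap'
```

```text
eef_pos: [568.2, -127.6, 11.8]
contact_force: [0.2, 1.0, -0.6]
finger_gap: 61.5
eef_pos: [572.7, -130.2, -15.0]
contact_force: [-0.2, 0.9, 0.4]
finger_gap: 61.7
eef_pos: [572.4, -130.2, -16.9]
contact_force: [0.0, -0.3, 0.4]
finger_gap: 61.5
eef_pos: [572.2, -130.2, -18.1]
contact_force: [-0.2, 0.8, -1.0]
finger_gap: 61.4
```

```bash
python3 -m crank '[[0,0,0,0,0,1.2,0.4],[0,0,0,0,0,0,0.4],[0,0,0,0,0,0,0.4]]'|egrep 'pos|ct_force|gap'
python3 -m crank '[[0,0,0,0,0,1.2,0.4],[0,0,0,0,0,0,0.4],[0,0,0,0,0,0,0.4]]'|egrep 'pos|ct_force|gap'
python3 -m crank '[[0,0,0,0,0,0,-1],[0,0,0,0,0,0,-1],[0,0,0,0,0,0,-1],[0,0,0,0,0,0,-1],[0,0,0,0,0,0,-1],[0,0,0,0,0,0,-1],[0,0,0,0,0,0,-1]]'|egrep 'pos|force|gap'
```

```text
eef_pos: [572.3, -130.1, -19.3]
contact_force: [-0.4, 0.3, -0.2]
finger_gap: 61.7
eef_pos: [572.3, -130.1, -20.5]
contact_force: [-0.7, 0.3, 0.5]
finger_gap: 61.6
eef_pos: [572.3, -130.1, -20.4]
contact_force: [-0.2, -0.4, 0.6]
finger_gap: 29.5
grip_force: 30.0
```

```bash
python3 -m crank '[[0,0,0,-8,-0.3,0,-1],[0,0,0,-14,-0.5,0,-1],[0,0,0,-15,-0.6,0,-1],[0,0,0,-15,-0.6,0,-1],[0,0,0,-15,-0.6,0,-1],[0,0,0,-15,-0.6,0,-1],[0,0,0,-15,-0.6,0,-1],[0,0,0,-13,-0.3,0,-1]]'|egrep 'pos|force|gap'
python3 -m crank '[[0,0,0,0,0,0,-1],[0,0,0,0,0,-10,-1],[0,0,0,0,0,-20,-1],[0,0,0,0,0,-30,-1],[0,0,0,0,0,-30,-1],[0,0,0,0,0,0,-1],[0,0,0,0,0,0,-1]]'|egrep 'pos|force|gap'
python3 -c "
from h import *
st();crop('scene',180,150,340,270,5,'s2')"
```

```text
eef_pos: [460.8, -125.8, -20.4]
contact_force: [0.8, -0.7, -0.3]
finger_gap: 29.6
grip_force: 30.0
eef_pos: [463.8, -126.6, 70.6]
contact_force: [-0.2, -0.1, -0.8]
finger_gap: 29.9
grip_force: 30.0
t48.5 tcp [ 463.8 -126.6   70.6] yaw(tool y)-89.9 tilt0.2 F [-0.2 -0.1 -0.8] gap29.9 g30.0 q6 1.16
```

View pics/s2.png

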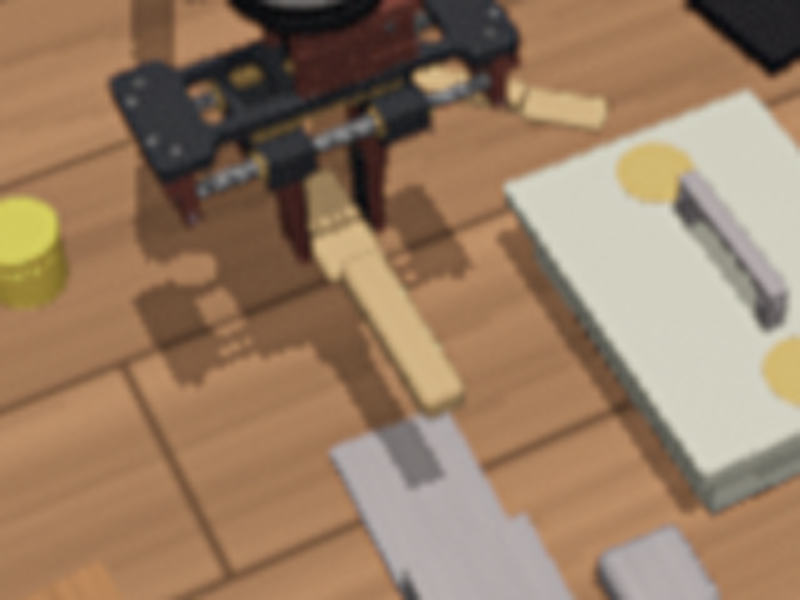

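The spreader is drawn clear, held by the blade at crop (340,235) with the handle pointing away. I'll move to the free spot between rack and sleeve and turn it 185° to match the sleeve's 5° yaw.

```bash
python3 -m crank '[[0,0,0,14,33,0,-1],[0,0,0,14,33,0,-1],[0,0,0,14,33,0,-1],[0,0,0,0,0,0,-1]]'|egrep 'pos'
python3 -m crank '[[0,0,-0.147,0,0,0,-1],[0,0,-0.147,0,0,0,-1],[0,0,-0.147,0,0,0,-1],[0,0,-0.147,0,0,0,-1],[0,0,-0.147,0,0,0,-1],[0,0,-0.147,0,0,0,-1],[0,0,-0.147,0,0,0,-1],[0,0,-0.147,0,0,0,-1]]'|egrep 'pos'
python3 -m crank '[[0,0,-0.147,0,0,0,-1],[0,0,-0.147,0,0,0,-1],[0,0,-0.147,0,0,0,-1],[0,0,-0.147,0,0,0,-1],[0,0,-0.147,0,0,0,-1],[0,0,-0.147,0,0,0,-1],[0,0,-0.147,0,0,0,-1],[0,0,-0.147,0,0,0,-1]]'|egrep 'pos'
python3 -m crank '[[0,0,-0.147,0,0,0,-1],[0,0,-0.147,0,0,0,-1],[0,0,-0.147,0,0,0,-1],[0,0,-0.147,0,0,0,-1],[0,0,-0.147,0,0,0,-1],[0,0,-0.147,0,0,0,-1],[0,0,0,0,0,0,-1]]'|egrep 'pos'
python3 -c "
from h import *
st()"
```

```text
eef_pos: [506.8, -229.3, 68.5]
eef_pos: [503.0, -223.6, 68.0]
eef_pos: [503.0, -223.6, 68.1]
eef_pos: [503.2, -223.8, 68.2]
t51.3 tcp [ 503.2 -223.8   68.2] yaw(tool y)95.4 tilt0.2 F [ 0.  -0.3  0.4] gap29.5 g30.0 q6 -2.21
```

Now lower to the bench (reading about -28) and release.

```bash
python3 -m crank '[[0,0,0,0,0,25,-1],[0,0,0,0,0,30,-1],[0,0,0,0,0,25,-1],[0,0,0,0,0,10,-1],[0,0,0,0,0,0,-1],[0,0,0,0,0,0,-1]]'|egrep 'pos|force|gap'
python3 -m crank '[[0,0,0,0,0,3,-1],[0,0,0,0,0,0,-1],[0,0,0,0,0,0,-1]]'|egrep 'pos|force|gap'
python3 -m crank '[[0,0,0,0,0,1.5,-1],[0,0,0,0,0,0,-1],[0,0,0,0,0,0,-1]]'|egrep 'pos|force|gap'
python3 -m crank '[[0,0,0,0,0,1,-1],[0,0,0,0,0,0,-1],[0,0,0,0,0,0,-1]]'|egrep 'pos|force|gap'
```

```text
eef_pos: [504.6, -225.0, -20.1]
contact_force: [-0.6, -0.4, 0.1]
finger_gap: 29.5
grip_force: 30.0
eef_pos: [504.9, -225.3, -22.8]
contact_force: [-0.2, 0.5, -0.7]
finger_gap: 29.6
grip_force: 30.0
eef_pos: [504.4, -225.1, -24.9]
contact_force: [0.3, 0.5, -0.4]
finger_gap: 29.8
grip_force: 30.0
eef_pos: [504.3, -225.1, -26.0]
contact_force: [0.2, -0.7, -1.3]
finger_gap: 29.9
grip_force: 30.0
```

```bash
cat >> h.py <<'E'
def bamboo():
    # pale tan pixels; report each blob's min-area rectangle axis ends on plane z
    for n in("top","scene"):
        f=eyes.grab_frame(n); h=cv2.cvtColor(f["color"],cv2.COLOR_BGR2HSV)
        m=cv2.inRange(h,(12,60,120),(28,170,255)); m=cv2.morphologyEx(m,cv2.MORPH_OPEN,np.ones((2,2)))
        k,l,s,c=cv2.connectedComponentsWithStats(m)
        for i in range(1,k):
            if s[i,4]<60: continue
            v,u=np.nonzero(l==i); P=px(f,np.c_[u,v],14); q=P.mean(0)
            if not(330<q[0]<650 and -420<q[1]<150): continue
            d=cv2.fitLine(P.astype(np.float32),cv2.DIST_L2,0,.01,.01).ravel()[:2]; d=d*np.sign(d[0]); t=(P-q)@d; w=(P-q)@[-d[1],d[0]]
            print(n,s[i,4],"c",q.round(1),"ang%.1f"%np.degrees(np.arctan2(d[1],d[0])),"ends",(q+d*t.min()).round(1),(q+d*t.max()).round(1),"w%.0f"%np.ptp(w))
E
python3 -m crank '[[0,0,0,0,0,1.5,-1],[0,0,0,0,0,0,0.25],[0,0,0,0,0,0,0.25],[0,0,0,0,0,0,0.25],[0,0,0,0,0,-15,0.25],[0,0,0,0,0,-30,0.25],[0,0,0,0,0,-35,0.25],[0,0,0,0,0,-35,0.25]]'|egrep 'pos|force|gap'
python3 -m crank '[[0,0,0,0,30,0,0.25],[0,0,0,0,45,0,0.25],[0,0,0,0,45,0,0.25],[0,0,0,0,45,0,0.25],[0,0,0,0,45,0,0.25],[0,0,0,0,45,0,0.25],[0,0,0,0,0,0,0.25]]'|egrep 'pos|force|gap'
python3 -c "
from h import *
st();bamboo()
f=eyes.grab_frame('top');g=eyes.grab_frame('scene')
o=np.zeros((600,800,3),np.uint8)
o[:280]=cv2.resize(f['color'][150:290,270:470],(400,280),interpolation=cv2.INTER_CUBIC).repeat(1,1) if 0 else 0
o[:280,:400]=cv2.resize(f['color'][170:310,250:450],(400,280),interpolation=cv2.INTER_CUBIC)
o[:,400:]=cv2.resize(g['color'][140:380,130:290],(400,600),interpolation=cv2.INTER_CUBIC);cv2.imwrite('pics/s3.png',o)"
```

```text
eef_pos: [503.9, -224.8, 88.5]
contact_force: [-0.4, 0.3, 0.6]
finger_gap: 55.1
grip_force: 0.0
eef_pos: [479.0, 33.3, 87.6]
contact_force: [-0.0, -0.6, -0.6]
finger_gap: 54.9
grip_force: 0.0
t54.3 tcp [479.   33.3  87.6] yaw(tool y)95.6 tilt0.1 F [-0.  -0.6 -0.6] gap54.9 g0.0 q6 -1.75
top 271 c [645.8 -11.8] ang26.5 ends [565.4 -51.8] [717.2  23.8] w67
top 139 c [626.6 -97.8] ang-1.7 ends [560.4 -95.8] [686.6 -99.5] w15
top 94 c [ 610.3 -178.2] ang-17.1 ends [ 574.4 -167.1] [ 635.4 -185.9] w34
top 1039 c [ 469.3 -227.2] ang10.9 ends [ 378.3 -244.8] [ 560.3 -209.6] w70
top 111 c [ 538.4 -403.7] ang76.6 ends [ 532.5 -428.3] [ 545.1 -375.7] w30
top 84 c [438.4 135.9] ang20.3 ends [415.9 127.6] [461.  144.2] w21
top 62 c [381.3 145.8] ang-34.9 ends [362.7 158.8] [405.6 128.8] w25
top 291 c [331.5  22.2] ang47.3 ends [299.4 -12.6] [364.1  57.6] w22
scene 95029 c [ 396.4 -202.6] ang89.5 ends [ 391.6 -741.6] [ 407.9 1071. ] w1263
scene 142 c [376.7 108.3] ang-33.6 ends [345.4 129.1] [402.2  91.5] w42
scene 152 c [443.1  76.6] ang-43.6 ends [426.6  92.4] [459.9  60.7] w41
scene 195 c [599.2  76.8] ang53.5 ends [585.7  58.5] [611.9  94. ] w43
```

View pics/s3.png

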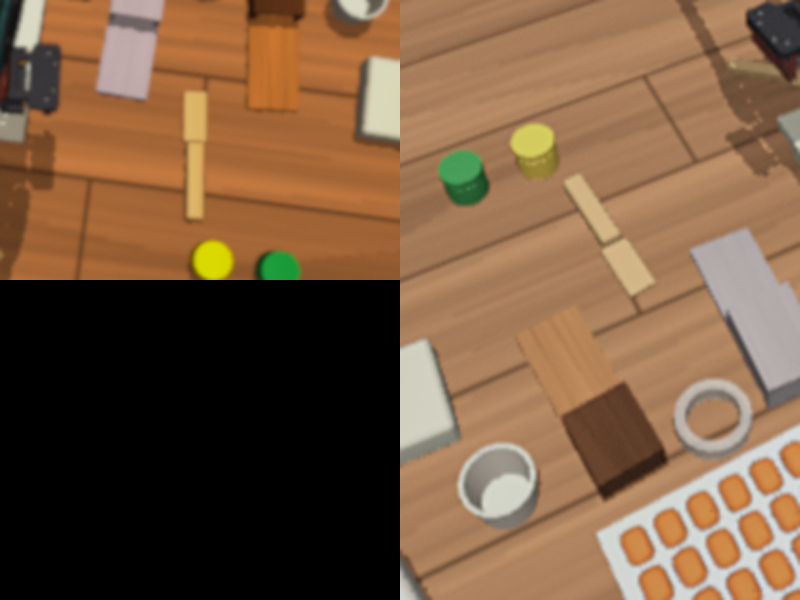

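The spreader lies on the bench tip-forward: handle end at (195,217), tip at (196,92) in the top half. The sleeve's front edge is at (249..299,108).

Run:
```python
from h import *
T=eyes.grab_frame("top");S=eyes.grab_frame("scene")
ct=lambda a:(np.array(a,float)+.5)/2+[250,170]-.5
cs=lambda a:(np.array(a,float)-[400,0]+.5)/2.5+[130,140]-.5
ang=lambda v:round(np.degrees(np.arctan2(v[1],v[0])),1)
for n,f,c,he,nk,tp in(("T",T,ct,(194.5,218),(195,142),(196,92)),("S",S,cs,(574,180),(608,240),(643,286))):
    h=px(f,c([he]),18)[0];k=px(f,c([nk]),18)[0];t=px(f,c([tp]),8)[0]
    print(n,"handle end",h.round(1),"neck",k.round(1),"tip",t.round(1),ang(t-h),np.linalg.norm(t-h).round(1))
print("sleeve T",px(T,ct([(248,107),(299,110)]),8).round(1).tolist(),px(T,ct([(250,15),(303,18)]),40).round(1).tolist())
print("sleeve S",px(S,cs([(575,308),(517,337)]),8).round(1).tolist(),px(S,cs([(626,383),(565,413),(666,461)]),40).round(1).tolist())
a=np.radians(5);F=np.array([531.5,-320.8]);
for w in(F,): print(np.round([proj(f,[[*(w+np.array([[np.cos(a),-np.sin(a)],[np.sin(a),np.cos(a)]])@[x,y]),z] for x,y,z in((0,32,8),(0,-32,8),(115,32,40),(115,-32,40),(190,32,40),(190,-32,40))]) for f in(T,S)],1).tolist())
st()
```

```text
T handle end [ 382.8 -235.8] neck [ 474.2 -226.6] tip [ 538.4 -222.7] 4.8 156.1
S handle end [ 389.3 -236. ] neck [ 478. -233.] tip [ 538.8 -221.6] 5.5 150.1
sleeve T [[528.3, -289.2], [533.3, -353.0]] [[637.7, -274.7], [643.0, -340.5]]
sleeve S [[531.0, -290.5], [535.2, -351.4]] [[645.3, -280.1], [647.1, -338.8], [728.6, -278.0]]
[[[373.6, 223.1], [399.2, 224.3], [376.6, 175.3], [402.3, 176.6], [376.7, 146.7], [402.0, 148.0]], [[200.0, 261.9], [175.9, 274.4], [220.3, 291.9], [194.3, 306.3], [236.5, 318.7], [209.8, 334.4]]]
t54.6 tcp [481.1  27.4  87.6] yaw(tool y)95.2 tilt0.0 F [-0.4  0.3 -0.5] gap55.1 g0.0 q6 -1.75
```

```bash
python3 -m crank '[[0,0,0,8,-25,0,0.25],[0,0,0,15,-42,0,0.25],[0,0,0,15,-42,0,0.25],[0,0,0,15,-42,0,0.25],[0,0,0,15,-42,0,0.25],[0,0,0,13.6,-36,0,0.25],[0,0,0,9,-24.6,0,0.25],[0,0,0,0,0,0,0.25]]'|egrep 'pos|gap'
python3 -m crank '[[0,0,0,0,0,0,0.25],[0,0,0,0,0,0,0.25]]'|egrep 'pos|gap'
python3 -m crank '[[0,0,0,0,0,25,0.25],[0,0,0,0,0,30,0.25],[0,0,0,0,0,25,0.25],[0,0,0,0,0,15,0.25],[0,0,0,0,0,10,0.25],[0,0,0,0,0,5,0.25],[0,0,0,0,0,0,0.25],[0,0,0,0,0,0,0.25]]'|egrep 'pos|ct_force|gap'
```

```text
eef_pos: [413.5, -236.7, 87.7]
finger_gap: 54.8
eef_pos: [413.7, -231.5, 87.4]
finger_gap: 54.6
eef_pos: [414.6, -232.2, -21.9]
contact_force: [-0.2, 0.3, -0.2]
finger_gap: 55.1
```

```bash
python3 -m crank '[[0,0,0,0,-1,3,0.25],[0,0,0,0,0,1.5,0.25],[0,0,0,0,0,0,0.25]]'|egrep 'pos|ct_force|gap'
python3 -m crank '[[0,0,0,0,0,0,-1],[0,0,0,0,0,0,-1],[0,0,0,0,0,0,-1],[0,0,0,0,0,0,-1],[0,0,0,0,0,0,-1],[0,0,0,0,0,0,-1]]'|egrep 'pos|force|gap'
python3 -m crank '[[0,0,0,0,0,-10,-1],[0,0,0,0,0,-20,-1],[0,0,0,0,0,-25,-1],[0,0,0,0,0,-10,-1],[0,0,0,0,0,0,-1],[0,0,0,0,0,0,-1]]'|egrep 'pos|force|gap'
python3 -c "
from h import *
st()"
```

```text
eef_pos: [414.2, -233.3, -26.8]
contact_force: [0.4, 0.3, 0.3]
finger_gap: 55.4
eef_pos: [414.2, -233.1, -26.9]
contact_force: [0.1, -0.4, 0.7]
finger_gap: 21.7
grip_force: 30.0
eef_pos: [414.0, -233.0, 37.9]
contact_force: [-1.0, 0.9, -0.8]
finger_gap: 21.8
grip_force: 30.0
t57.9 tcp [ 414.  -233.    37.9] yaw(tool y)95.3 tilt0.0 F [-1.   0.9 -0.8] gap21.8 g30.0 q6 -2.32
```

```bash
python3 -m crank '[[0,0,0,-15,-18,0,-1],[0,0,0,-28,-32,0,-1],[0,0,0,-26,-31,0,-1],[0,0,0,-15.4,-17.4,0,-1],[0,0,0,0,0,0,-1],[0,0,0,0,0,0,-1]]'|egrep 'pos|gap'
python3 -m crank '[[0,0,0,0,0,20,-1],[0,0,0,0,0,20,-1],[0,0,0,0,0,10,-1],[0,0,0,0,0,4,-1],[0,0,0,0,0,0,-1],[0,0,0,0,0,0,-1]]'|egrep 'pos|force|gap'
python3 - <<'E'
from h import *
s,R=st()
for n in("top","scene"):
    f=eyes.grab_frame(n); p=s["eef_pos"]; d=np.array([np.cos(np.radians(5.3)),np.sin(np.radians(5.3))])
    print(n,proj(f,[[*(p[:2]+125*d),15],[*(p[:2]),30]]).round(1).tolist())
    hsv=cv2.cvtColor(f["color"],cv2.COLOR_BGR2HSV); u,v=proj(f,[[*(p[:2]+105*d),18]])[0]
    print(f["color"][int(v)-3:int(v)+4:3,int(u)-12:int(u)+13:2].tolist() if 0 else hsv[int(v),int(u)-12:int(u)+13].tolist())
E
```

```text
eef_pos: [505.9, -322.1, 36.4]
finger_gap: 21.7
eef_pos: [507.5, -323.2, -15.4]
contact_force: [0.6, 0.3, 0.6]
finger_gap: 21.8
grip_force: 30.0
t59.1 tcp [ 507.5 -323.2  -15.4] yaw(tool y)95.3 tilt0.0 F [0.6 0.3 0.6] gap21.8 g30.0 q6 -2.35
top [[386.9, 184.0], [388.8, 232.1]]
[[87, 106, 87], [88, 105, 85], [87, 105, 85], [87, 106, 84], [88, 106, 82], [88, 107, 81], [88, 104, 81], [88, 105, 80], [88, 103, 79], [88, 105, 78], [88, 107, 76], [88, 100, 74], [81, 70, 77], [29, 58, 97], [20, 114, 156], [19, 134, 209], [19, 139, 230], [19, 148, 231], [16, 166, 226], [15, 185, 222], [14, 193, 221], [14, 192, 220], [13, 192, 213], [14, 188, 198], [13, 176, 170]]
scene [[206.3, 299.0], [182.0, 256.2]]
[[14, 132, 186], [14, 131, 187], [14, 133, 180], [15, 124, 169], [18, 103, 184], [18, 93, 206], [19, 91, 213], [19, 91, 213], [19, 91, 213], [19, 90, 212], [19, 91, 213], [19, 90, 212], [19, 89, 212], [19, 90, 212], [18, 90, 213], [19, 90, 213], [19, 88, 214], [19, 89, 212], [18, 95, 196], [16, 115, 173], [14, 130, 177], [14, 131, 183], [14, 132, 181], [14, 132, 181], [14, 132, 182]]
```

The blade is centred on the slab in front of the tunnel. I'll push in along the sleeve axis, feeling for the back.

```bash
python3 -m crank '[[0,0,0,-8,0,0,-1],[0,0,0,-12,0,0,-1],[0,0,0,-12,0,0,-1],[0,0,0,-12,0,0,-1],[0,0,0,-12,0,0,-1],[0,0,0,-10,0,0,-1],[0,0,0,-6,0,0,-1],[0,0,0,0,0,0,-1]]'|egrep 'pos|force|gap'
python3 -m crank '[[0,0,0,0,0,2,-1],[0,0,0,-2,0,0,-1],[0,0,0,0,0,0,-1]]'|egrep 'pos|force|gap'
python3 -m crank '[[0,0,0,-2.5,0,0,-1],[0,0,0,0,0,0,-1]]'|egrep 'pos|ct_force|gap'
python3 -m crank '[[0,0,0,-2.5,0,0,-1],[0,0,0,0,0,0,-1]]'|egrep 'pos|ct_force|gap'
python3 -m crank '[[0,0,0,-2,0,0,-1],[0,0,0,0,0,0,-1]]'|egrep 'pos|ct_force|gap'
```

```text
eef_pos: [580.1, -316.5, -16.1]
contact_force: [0.5, -0.3, -1.4]
finger_gap: 21.5
grip_force: 30.0
eef_pos: [580.7, -316.3, -18.1]
contact_force: [0.1, -0.3, -0.3]
finger_gap: 21.5
grip_force: 30.0
eef_pos: [583.8, -316.2, -17.8]
contact_force: [0.1, -0.4, 0.6]
finger_gap: 21.7
eef_pos: [586.4, -316.0, -17.9]
contact_force: [0.1, -0.4, -0.3]
finger_gap: 22.0
eef_pos: [588.3, -315.7, -17.9]
contact_force: [0.1, -0.3, -0.7]
finger_gap: 21.9
```

```bash
python3 -m crank '[[0,0,0,-1.5,0,0,-1],[0,0,0,0,0,0,-1]]'|egrep 'pos|ct_force|gap'
python3 -m crank '[[0,0,0,-1.5,0,0,-1],[0,0,0,0,0,0,-1]]'|egrep 'pos|ct_force|gap'
python3 -m crank '[[0,0,0,-1,0,0,-1],[0,0,0,0,0,0,-1]]'|egrep 'pos|ct_force|gap'
python3 -m crank '[[0,0,0,-1,0,0,-1],[0,0,0,0,0,0,-1]]'|egrep 'pos|ct_force|gap'
```

```text
eef_pos: [588.7, -315.4, -18.2]
contact_force: [-2.4, 0.1, 0.4]
finger_gap: 21.4
eef_pos: [588.6, -315.1, -18.4]
contact_force: [-7.4, -0.6, 1.5]
finger_gap: 21.8
eef_pos: [588.6, -314.8, -18.6]
contact_force: [-9.6, -1.4, 1.0]
finger_gap: 21.6
eef_pos: [588.6, -314.7, -18.8]
contact_force: [-11.0, -2.5, 3.3]
finger_gap: 21.6
```

Contact builds at x 588.7: the tip is against the back. I'll ease off, lower onto the slab and release.

```bash
python3 -m crank '[[0,0,0,4,0,0,-1],[0,0,0,0,0,0,-1],[0,0,0,0,0,0.7,-1],[0,0,0,0,0,0,-1]]'|egrep 'pos|force|gap'
python3 -m crank '[[0,0,0,0,0,0,0.1],[0,0,0,0,0,0,0.1],[0,0,0,0,0,0,0.1],[0,0,0,0,0,0,0.1]]'|egrep 'pos|force|gap'
python3 -m crank '[[0,0,0,0,0,-10,0.1],[0,0,0,0,0,-25,0.1],[0,0,0,0,0,-35,0.1],[0,0,0,0,0,-40,0.1],[0,0,0,40,0,-10,0.1],[0,0,0,45,0,0,0.1],[0,0,0,45,0,0,0.1],[0,0,0,0,0,0,0.1]]'|egrep 'pos|force|gap'
python3 - <<'E'
from h import *
f=eyes.grab_frame("scene");g=eyes.grab_frame("top")
for n,f in(("T",g),("S",f)):
    h=cv2.cvtColor(f["color"],cv2.COLOR_BGR2HSV); a=np.radians(5.2);d=np.array([np.cos(a),np.sin(a)]);F=np.array([532,-321.])
    # walk along the axis at z=26 (handle top)
    print(n,[(t,*h[int(round(v)),int(round(u))].tolist()) for t in range(0,125,6) for u,v in proj(f,[[*(F+t*d),26]])])
E
```

```text
eef_pos: [588.8, -315.5, -18.7]
contact_force: [-2.7, -0.2, 0.1]
finger_gap: 21.6
grip_force: 30.0
eef_pos: [589.4, -315.6, -18.5]
contact_force: [0.7, -0.0, -0.2]
finger_gap: 47.7
grip_force: 0.0
eef_pos: [453.9, -326.3, 101.7]
contact_force: [0.8, 0.4, -0.9]
finger_gap: 48.4
grip_force: 0.0
T [(0, 14, 196, 193), (6, 14, 196, 193), (12, 13, 195, 194), (18, 14, 194, 146), (24, 17, 161, 146), (30, 19, 141, 221), (36, 19, 140, 222), (42, 19, 141, 222), (48, 19, 141, 221), (54, 19, 141, 222), (60, 19, 142, 222), (66, 19, 142, 221), (72, 19, 142, 222), (78, 19, 142, 222), (84, 19, 142, 221), (90, 19, 142, 221), (96, 19, 142, 222), (102, 19, 142, 221), (108, 18, 146, 199), (114, 17, 157, 140), (120, 12, 191, 91)]
S [(0, 13, 120, 166), (6, 13, 117, 170), (12, 14, 132, 179), (18, 14, 132, 180), (24, 15, 123, 180), (30, 18, 92, 213), (36, 19, 93, 212), (42, 19, 91, 212), (48, 18, 92, 213), (54, 18, 91, 212), (60, 19, 91, 213), (66, 19, 91, 213), (72, 18, 90, 213), (78, 18, 91, 213), (84, 19, 90, 212), (90, 18, 90, 213), (96, 18, 90, 213), (102, 19, 88, 214), (108, 12, 145, 100), (114, 11, 144, 99), (120, 11, 148, 100)]
```

The handle end sits 26 mm behind the slab's front edge, exactly the fully-home value. The lid is flush and the arm is clear, so I'll hand in.

```bash
python3 -c "
from h import *
st();caps();print(r.finish_job())"
```

```text
t63.4 tcp [ 459.3 -328.1  102.3] yaw(tool y)95.2 tilt0.1 F [ 0.7 -0.1  0.5] gap48.5 g0.0 q6 -2.41
the job is handed in; nothing more can be done
None
```

The job is handed in, at about 63 s of the 210 s allowed: all three jars present stand in the tin, the lid is back on and looked level in the picture, and the spreader is fully home in the sleeve, blade first, handle towards the robot; no verdict came back.

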